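Put the palettes and round lip balms away

TASK

Tidy the dresser top: press the spring clip on the little white chest so that its tray pops out, slide every slim palette up out of the wooden rack and stand it upright in the tray, one to a slot and right down, then push the tray home until it clicks and stays shut. Set every round silver lip balm down gently in the wooden bowl, at any time, without dropping it in. Leave the brush, the perfume bottle and the lip balm tube that stands near the bowl where they are.

Things in the scene. Friction and masses are not known exactly. Their poses are not given: they have to be found in the camera images.
- clip (a joint): travel of the spring clip on the chest's roof, m: 0 at rest, up to 0.009 pressed straight down. It needs about 2 N to start and 5 N at the bottom; at about 0.006 it lets the tray go. It springs back up by itself.
- clip_top (a point): centre of the top face of the clip, an aluminium tab 30 mm (x) by 40 mm (y), standing 22 mm above the chest's roof. x points away from the chest's front.
- tray (a joint): how far the chest's spring tray stands out, m: 0 shut and latched, 0.105 fully out. Let go by the clip, it glides fully out on its spring (5 N shut, 3 N out) towards the chest's front, which faces the robot (the tray's own -x). To shut it, push its front along +x: near the end a catch rides over the spring clip (about 10 to 15 N in all), the tray can go 3 to 4 mm past shut (-0.004), and when let go it rests at 0 against the latch; if it has not clicked it glides out again.
- tray_slots (a point): on the slot floor of the tray, midway along the row of slots; z up, x towards the chest's back, y along the row. Moves with the tray. There are 4 slots side by side along y at -72, -24, +24 and +72 mm from this point, each 18 mm wide (y), 74 mm long (x) and 40 mm deep; one palette fits in each. With the tray shut they lie inside the chest, fully out they are all clear in front of it.
- tray_front (a point): centre of the outer face of the tray's white front panel, 206 mm wide and 78 mm tall (lower edge 45 mm below this point, upper edge 33 mm above); the point's -x points out of the chest. A thin aluminium strip, 3 mm proud and for looks only, is near the panel's upper edge.
- chest_roof (a point): centre of the roof of the small white chest, 125 mm above the table. Chest 160 mm deep (x), 210 mm wide (y), fixed; its open front is the -x side, 80 mm from this point. Inside, its roof is 103 mm above the slot floor of the tray.
- rack_top (a point): centre of the fixed wooden rack, level with the tops of its slots, 50 mm above the table. Rack 84 mm (x) by 186 mm (y). 4 slots side by side along y at -72, -24, +24, +72 mm, each 13 mm wide (y), 70 mm long (x), 42 mm deep, with thin walls; at the start each palette present stands in one of them, its top edge 48 mm above the slot tops.
- bowl: loose round wooden bowl, 160 mm across at the rim, 65 mm tall, 350 g; origin at the centre of its underside, z up. Inner floor 8 mm above the origin; inside radius 64 mm at the floor, 75 mm at the rim.
- palette0_center (a point): centre of a slim flat make-up palette, black edge and silver faces, 64 mm (x) by 10 mm thick (y) by 90 mm tall (z), 90 g; not there in every run.
- palette1_center (a point): centre of a slim flat make-up palette, black edge and silver faces, 64 mm (x) by 10 mm thick (y) by 90 mm tall (z), 90 g; not there in every run.
- palette2_center (a point): centre of a slim flat make-up palette, black edge and silver faces, 64 mm (x) by 10 mm thick (y) by 90 mm tall (z), 90 g; not there in every run.
- palette3_center (a point): centre of a slim flat make-up palette, black edge and silver faces, 64 mm (x) by 10 mm thick (y) by 90 mm tall (z), 90 g; not there in every run.
- balm0_center (a point): centre of a round silver aluminium lip balm, a squat rounded pebble 44 mm across and 34 mm tall with a flat foot (30 mm across) on which it stands, 60 g; can be gripped from above around its middle; not there in every run.
- balm1_center (a point): centre of a round silver aluminium lip balm, a squat rounded pebble 44 mm across and 34 mm tall with a flat foot (30 mm across) on which it stands, 60 g; can be gripped from above around its middle; not there in every run.
- balm2_center (a point): centre of a round silver aluminium lip balm, a squat rounded pebble 44 mm across and 34 mm tall with a flat foot (30 mm across) on which it stands, 60 g; can be gripped from above around its middle; not there in every run.
- tube2: bystander: the upright silver lip balm tube that stands on the table behind the bowl, 22 mm across, 69 mm tall; origin at the centre of its foot.
- brush: bystander: black plastic detangling brush, 200 mm long, 60 mm wide, 28 mm high, lying; origin under its middle, x along it.
- perfume: bystander: amber glass perfume bottle, 48 mm across, 100 mm tall; origin at the centre of its foot.

How it is judged (in metres and radians):
On the way, in this order (a step that is already met when the one before it is completed fails the run):
1. the clip is pressed and the tray has popped out (value of joint tray above 0.09 m), for 0.2 s.
2. with the tray out, every palette stands in a slot of the tray (value of joint tray above 0.07 m and z of palette0_center in the frame of tray_slots between 0.03 and 0.055 m and x of palette0_center in the frame of tray_slots between -0.02 and 0.02 m and y of palette0_center in the frame of tray_slots between -0.095 and 0.095 m and angle between each of palette0_center, palette1_center, palette2_center, palette3_center's own z axis and vertical below 0.3 rad and z of palette1_center in the frame of tray_slots between 0.03 and 0.055 m and x of palette1_center in the frame of tray_slots between -0.02 and 0.02 m and y of palette1_center in the frame of tray_slots between -0.095 and 0.095 m and z of palette2_center in the frame of tray_slots between 0.03 and 0.055 m and x of palette2_center in the frame of tray_slots between -0.02 and 0.02 m and y of palette2_center in the frame of tray_slots between -0.095 and 0.095 m and z of palette3_center in the frame of tray_slots between 0.03 and 0.055 m and x of palette3_center in the frame of tray_slots between -0.02 and 0.02 m and y of palette3_center in the frame of tray_slots between -0.095 and 0.095 m), for 0.2 s.
3. the tray is pushed home and clicked in, and stays shut when let go (value of joint tray below 0.004 m and contact force between tray and the arm below 0.2 N and contact force between tray and the fingers below 0.2 N), for 0.5 s.
At the end, for the whole second after the job is handed in: The tray is latched shut (within 4 mm) with every palette upright in it (within 0.3 rad) and right down in a slot, and every round lip balm lies in the upright bowl, below its rim, at rest (value of joint tray below 0.004 m and z of palette0_center in the frame of tray_slots between 0.03 and 0.055 m and x of palette0_center in the frame of tray_slots between -0.02 and 0.02 m and y of palette0_center in the frame of tray_slots between -0.095 and 0.095 m and angle between each of palette0_center, palette1_center, palette2_center, palette3_center's own z axis and vertical below 0.3 rad and z of palette1_center in the frame of tray_slots between 0.03 and 0.055 m and x of palette1_center in the frame of tray_slots between -0.02 and 0.02 m and y of palette1_center in the frame of tray_slots between -0.095 and 0.095 m and z of palette2_center in the frame of tray_slots between 0.03 and 0.055 m and x of palette2_center in the frame of tray_slots between -0.02 and 0.02 m and y of palette2_center in the frame of tray_slots between -0.095 and 0.095 m and z of palette3_center in the frame of tray_slots between 0.03 and 0.055 m and x of palette3_center in the frame of tray_slots between -0.02 and 0.02 m and y of palette3_center in the frame of tray_slots between -0.095 and 0.095 m and horizontal distance between each of balm0_center, balm1_center, balm2_center and bowl below 0.07 m and z of each of balm0_center, balm1_center, balm2_center in the frame of bowl below 0.05 m and linear speed of each of balm0, balm1, balm2 below 0.06 m/s and angle between bowl's own z axis and vertical below 0.15 rad and linear speed of bowl below 0.03 m/s); the robot touches nothing.
It fails at once if a round lip balm is dropped into the bowl (falls into it faster than 0.6 m/s, as from some 3 cm or more) ((horizontal distance between balm0_center and bowl below 0.07 m and z of balm0_center in the frame of bowl between 0.035 and 0.09 m and linear speed of balm0 above 0.6 m/s) or (horizontal distance between balm1_center and bowl below 0.07 m and z of balm1_center in the frame of bowl between 0.035 and 0.09 m and linear speed of balm1 above 0.6 m/s) or (horizontal distance between balm2_center and bowl below 0.07 m and z of balm2_center in the frame of bowl between 0.035 and 0.09 m and linear speed of balm2 above 0.6 m/s)).
It fails at once if a round lip balm is pressed or knocked hard against the bowl (over 25 N) (contact force between any of balm0, balm1, balm2 and bowl above 25 N).
It fails at once if a bystander (tube near the bowl, brush, bottle) is moved over 40 mm (distance of any of tube2, brush, perfume from where it was at the start of the episode above 0.04 m).
Of palette0, palette1, palette2, palette3 only 2 to 4 are there at a start; the rules pass over those that are not, and their reading is None.
Of balm0, balm1, balm2 only 2 to 3 are there at a start; the rules pass over those that are not, and their reading is None.
At some moment in a run one of balm0, balm1, balm2, bowl may be knocked a few centimetres aside while the robot is not near it.
It also fails if it takes over 210 s, if anything falls off the work surface, if the arm or the gripper's body presses on something with over 40 N, if the wrist force passes 120 N, or if a joint passes its speed limit or range.

ROBOT

A 6-joint arm with a two-finger parallel gripper is mounted at the origin on the work surface. World frame = base frame: x ahead of the robot, y to its left, z up, the work surface at z = 0. Lengths are in mm, angles in degrees, forces in N, time in s.
With the tool pointing down it reaches from about 300 to 850 mm from the base axis. Payload 4.2 kg.
Tool frame: the origin (TCP) lies between the finger pads; the fingertips stand 11 mm ahead of it and the grasp point (between the pads) lies 8 mm behind it (env.tips_ahead is the distance from the TCP to the fingertips, in mm); z points along the fingers, y is the line along which they close (so a half turn about z gives the same grasp; the last joint's range is limited). The gripper opens to 91 mm and grips with 3 to 60 N. Pads are 32 mm wide; open, the fingers measure 118 mm over their backs; the gripper's body (76 mm by 178 mm) begins 60 mm behind the grasp point.
Start: joints at [-66.692, 18.312, 89.639, -0, 72.044, -1.146], TCP at [238.032, -523.434, 224.976] pointing down, gripper open.
Joint ranges: [-177.97, 177.97], [-48.28, 115.42], [12.27, 149.76], [-77.06, 257.06], [2.81, 150.46], [-146.56, 146.56]. Speed limits (degrees/s): [147.25, 147.25, 180, 180, 180, 180].

INTERFACE

Orientations are given as [roll, pitch, yaw] about the fixed x, y, z axes, in that order (R = Rz(yaw) Ry(pitch) Rx(roll)).
In Python, from workcell import env, cams gives the robot as it stands.
- The arm moves only by the tool step_arm, never from a script. Its arguments are lists of equal length, an entry for each row: "linear": the shift along the tool's x, y, z in units of 30 cm (1.0 is 30 cm), a list of three; "turn": the turn about the tool's z in units of 360 degrees (1.0 is 360 degrees). In form: {"linear": [[tx, ty, tz], ...], "turn": [turn, ...]}. A call has 1 to 20 rows; each row is the pose to reach, as a shift and turn from the pose commanded when the call began, along the tool's axes at that moment, turning the shorter way round; what a row does not reach only later rows make up. A row lasts 1/8 s, in which the tool goes at most 62.5 mm and 10.7 degrees, less where a joint would pass 70% of its speed; a pose out of reach is approached as far as the arm can. A call with a number of a shift or a turn outside -1 to 1 is refused whole. A call with a gripper value outside its range is refused whole. "fingers" is the closure, from -1 (fully open) to 1 (shut), so that 0 is half open, set as the call begins (left out, the last holds). The fingers move at their own pace and stop on an object; "force" is the grip in N (left out, the last holds). Time passes only in rows, so rows that repeat a pose let the fingers close. It gives the time, the measured TCP pose, the force, the opening and the grip force at its end, in the units of the state.
- env.state(): the state, without advancing time (a new reading comes with each control period).
- cams.grab_frame(name): name is "side" or "top" or "wrist"; returns a dict with "color" (480x640x3 uint8, blue, green, red), "fx", "fy", "cx", "cy" (pixels), "dist" ([k1, k2, p1, p2, k3] as OpenCV has them; the pictures are not rectified), "extrinsics" (4x4, takes a point from camera to world coordinates); the wrist camera has in their place "tool_from_camera" (4x4, takes a point from camera to tool coordinates, whose origin is the TCP and whose axes are the flange's). Camera axes: x right, y down, z forward; pixel columns grow to the right and rows downward; lengths in mm; the calibration is good to about 2 mm. A picture is of the moment at which its call begins: read the wrist's pose just before it. There is no depth.
- env.job_done(): hands the job in; it is judged then, once.
The state is a dict: "time_s": time; "qpos": joint angles; "qvel": joint speeds; "effort": joint torques, N m; "ee_pos": TCP position; "ee_rot": TCP orientation; "force": force on the tool from outside, world axes, zero at the start; "torque": the same for the moment, N m; "gripper_width": finger opening in mm; "gripper_force": force on a finger pad.
Only numpy, scipy, OpenCV 4.12 (cv2) and the standard library are available. Lean on these libraries where they do the work, as an engineer would, in place of code of your own. Each camera call takes 0.05 s, during which the arm holds its last target. There are 200 camera calls.

## Working session

There is one attempt and no reset: what is moved stays moved. The work goes in short steps, Python scripts to look and compute and a tool call to move; the robot and the scene stay as the last step left them, time stands still between calls to the robot, and variables do not carry over. Pictures are saved under pics/ and viewed, at most 14 in all, crops included, and the job is handed in when it is done.

Besides the shell and the picture viewer there is one more tool, called as name([rows], argument=value, ...), one row to a line, values as JSON. step_arm: Moves the arm, as the interface text tells. Its arguments: {"type":"object","properties":{"linear":{"type":"array"},"turn":{"type":"array"},"fingers":{"type":"number"},"force":{"type":"number"}},"required":["linear","turn"]}

```bash
mkdir -p pics; ls; python3 - <<'E'
from workcell import env,cams
import cv2,numpy as np
s=env.state();print(s['time_s'],s['ee_pos'],s['ee_rot'],s['gripper_width'],env.tips_ahead)
for n in ['top','side']:
    f=cams.grab_frame(n);cv2.imwrite(f'pics/{n}0.png',f['color']);print(n,f['fx'],f['fy'],f['cx'],f['cy'],f['dist'],np.round(f['extrinsics'],3).tolist())
f=cams.grab_frame('wrist');print(np.round(f['tool_from_camera'],3).tolist(),f['fx'])
cv2.imwrite('pics/w0.png',f['color'])
E
```

```text
pics
0.0 [ 237.8131539  -522.98482896  224.13082301] [-1.79899164e+02 -4.91180554e-04  2.44519623e+01] 91.19645441006111 11.0
top 473.2872781645127 473.2872781645127 320.96680281631734 232.60689250275075 [-0.00454305  0.          0.          0.          0.        ] [[0.011, -0.984, 0.18, 381.449], [-1.0, -0.007, 0.023, -50.336], [-0.021, -0.18, -0.983, 1054.561], [0.0, 0.0, 0.0, 1.0]]
side 463.37663511406777 463.37663511406777 318.4617620653456 240.12274719682335 [-0.11520123  0.          0.          0.          0.        ] [[0.979, -0.13, 0.156, 398.351], [-0.202, -0.582, 0.788, -872.776], [-0.012, -0.803, -0.596, 763.963], [0.0, 0.0, 0.0, 1.0]]
[[0.001, -0.969, -0.248, 69.68], [1.0, 0.0, 0.001, 0.024], [-0.001, -0.248, 0.969, -158.177], [0.0, 0.0, 0.0, 1.0]] 400.10457954180123
```

View pics/top0.png

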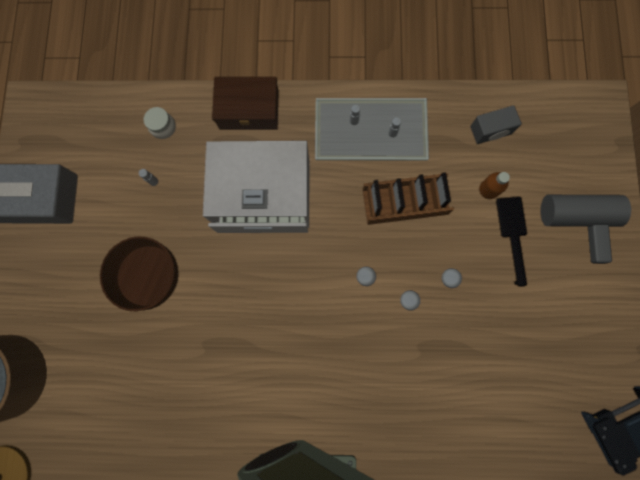

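View pics/side0.png

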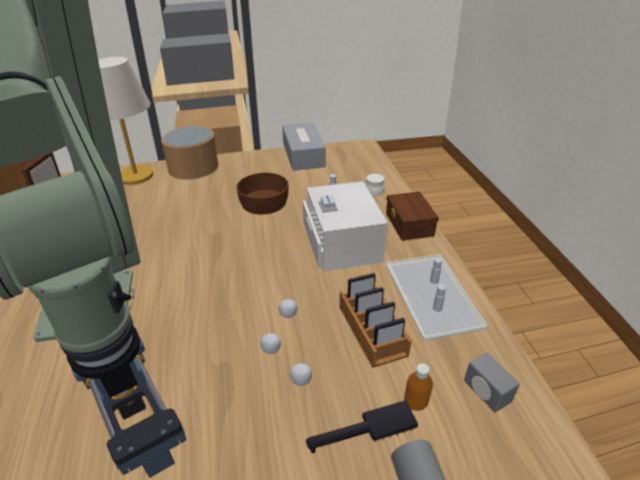

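The top view shows the chest (clip at ~(254,198)), the rack with 4 palettes (~(408,198)), 3 balms at (366,276), (410,300) and (451,278), and the bowl at (139,273). I'll take an enlarged crop for accuracy.

```bash
cat > h.py <<'E'
from workcell import env,cams
import cv2,numpy as np
from scipy.spatial.transform import Rotation as R
def K(f): return np.array([[f['fx'],0,f['cx']],[0,f['fy'],f['cy']],[0,0,1.]])
def ext(f,s=None):
    if 'extrinsics' in f: return np.array(f['extrinsics'])
    T=np.eye(4);T[:3,:3]=R.from_euler('xyz',s['ee_rot'],degrees=True).as_matrix();T[:3,3]=s['ee_pos']
    return T@np.array(f['tool_from_camera'])
def rays(f,px,E):
    u=cv2.undistortPoints(np.array(px,float).reshape(-1,1,2),K(f),np.array(f['dist']))[:,0]
    return (E[:3,:3]@np.c_[u,np.ones(len(u))].T).T
def toplane(f,px,z,E=None):
    E=ext(f) if E is None else E
    d=rays(f,px,E);z=np.broadcast_to(z,len(d));c=E[:3,3]
    return c+d*((z-c[2])/d[:,2])[:,None]
def proj(f,P,E=None):
    E=ext(f) if E is None else E
    p=(np.linalg.inv(E)@np.c_[P,np.ones(len(P))].T).T[:,:3].copy()
    return cv2.projectPoints(p,np.zeros(3),np.zeros(3),K(f),np.array(f['dist']))[0][:,0]
def grab(n,save=None):
    s=env.state();f=cams.grab_frame(n);E=ext(f,s)
    if save: cv2.imwrite(f'pics/{save}.png',f['color'])
    return f,E,s
def move(P,yaw=None):
    """tool-axes shift (units) and turn to reach world TCP P"""
    s=env.state();Rm=R.from_euler('xyz',s['ee_rot'],degrees=True).as_matrix()
    d=Rm.T@(np.array(P)-s['ee_pos']);t=0
    if yaw is not None: t=-((yaw-s['ee_rot'][2]+90)%180-90)
    return np.round(d/300,4),round(t/360,4)
E
python3 - <<'E'
import cv2
i=cv2.imread('pics/top0.png')[130:325,200:460]
cv2.imwrite('pics/c0.png',cv2.resize(i,None,fx=3,fy=3,interpolation=cv2.INTER_CUBIC))
E
```

```text
(no output)
```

View pics/c0.png

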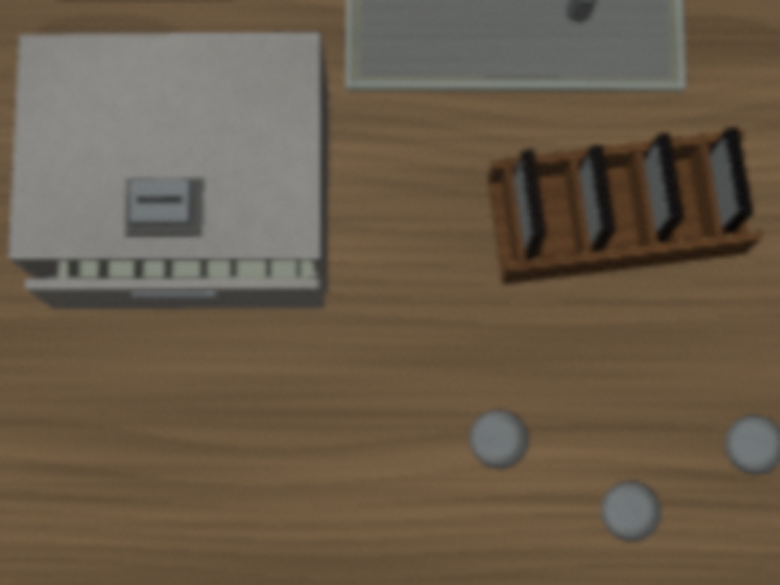

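Crop (3x, offset 200,130): roof corners are at (22,34), (320,34), (320,260) and (10,260). The clip top is about (158,200) and the rack front corners are (503,275) and (760,236). The palettes are tilted dark bars, and the balms are clear.

```bash
python3 - <<'E'
from h import *
f,E,s=grab('top')
c=lambda L:[(x/3+200-.33,y/3+130-.33) for x,y in L]
np.set_printoptions(precision=1,suppress=True)
r=toplane(f,c([(22,34),(320,34),(320,260),(10,260)]),125);print('roof',r,r.mean(0))
print('clip',toplane(f,c([(132,180),(187,180),(187,221),(130,221)]),147))
print('rack',toplane(f,c([(490,162),(503,275),(760,236)]),50))
print('pal',toplane(f,c([(530,150),(540,250),(597,146),(606,243),(663,133),(674,232),(733,128),(744,223)]),98))
print('balm',toplane(f,c([(498,438),(630,511),(753,444)]),17))
print('bowl',toplane(f,[(139,273)],65), 'tube',toplane(f,[(144,172)],69))
print('brush',toplane(f,[(511,198),(520,282)],20),'perf',toplane(f,[(502,177)],100))
for p in [(450,-350,250),]: print(move(p,0),s['ee_pos'])
E
```

```text
roof [[743.5 210.6 125. ]
 [744.1   3.6 125. ]
 [584.4   0.9 125. ]
 [583.  209.9 125. ]] [663.7 106.2 125. ]
clip [[633.1 125.4 147. ]
 [633.2  88.8 147. ]
 [605.3  87.9 147. ]
 [605.1 125.6 147. ]]
rack [[ 675.  -118.3   50. ]
 [ 590.6 -127.2   50. ]
 [ 620.6 -312.7   50. ]]
pal [[ 669.8 -143.    98. ]
 [ 598.3 -149.1   98. ]
 [ 672.9 -189.6   98. ]
 [ 603.6 -194.5   98. ]
 [ 682.5 -235.7   98. ]
 [ 611.6 -241.3   98. ]
 [ 686.4 -284.4   98. ]
 [ 618.3 -289.6   98. ]]
balm [[ 476.  -125.4   17. ]
 [ 424.2 -220.1   17. ]
 [ 473.3 -310.3   17. ]]
bowl [[472.8 355.8  65. ]] tube [[693.5 361.1  69. ]]
brush [[ 652.3 -450.5   20. ]
 [ 465.1 -458.5   20. ]] perf [[ 676.3 -403.7  100. ]]
(array([ 0.9, -0.2, -0.1]), np.float64(0.0679)) [ 237.9 -523.1  224.3]
```

```bash
python3 -c "
from h import *
print(move((619,107,175),0))"
```

```text
(array([ 2.0259, -1.386 ,  0.1663]), np.float64(0.0679))
```

step_arm([
  [0.99, -0.68, 0.05],
  [0.99, -0.68, 0.05],
  [0.99, -0.68, 0.05],
  [0.99, -0.68, 0.05],
  [0.99, -0.68, 0.05],
  [0.99, -0.68, 0.05],
  [0.99, -0.68, 0.05],
], turn=[0.0679, 0.0679, 0.0679, 0.0679, 0.0679, 0.0679, 0.0679], fingers=1, force=20)

```text
time_s: 1.08
ee_pos: [425.0, -212.0, 209.7]
ee_rot: [-180.0, 0.0, 0.3]
force: [0.1, 0.2, -0.7]
gripper_width: 24.1
gripper_force: 0.0
```

```bash
python3 -c "
from h import *
print(move((619,107,175),0),env.state()['ee_rot'])"
```

```text
(array([ 0.6527, -1.0596,  0.1163]), np.float64(0.0009)) [-1.79960448e+02  1.29392095e-02  3.31935000e-01]
```

step_arm([
  [0.62, -1.0, 0.08],
  [0.62, -1.0, 0.08],
  [0.62, -1.0, 0.08],
  [0.62, -1.0, 0.08],
  [0.62, -1.0, 0.08],
  [0.62, -1.0, 0.08],
  [0.62, -1.0, 0.08],
  [0.62, -1.0, 0.08],
], turn=[0, 0, 0, 0, 0, 0, 0, 0])

```text
time_s: 2.08
ee_pos: [609.4, 83.7, 185.6]
ee_rot: [179.9, 0.1, -0.0]
force: [0.2, -0.5, -0.4]
gripper_width: 0.3
gripper_force: 0.0
```

```bash
python3 -c "
from h import *
print(move((619,107,165),0),move((619,107,150),0),env.state()['ee_pos'])"
```

```text
(array([ 0.0319, -0.0778,  0.0686]), np.float64(-0.0001)) (array([ 0.0319, -0.0778,  0.1186]), np.float64(-0.0001)) [609.4440741   83.69933465 185.61069878]
```

step_arm([
  [0.032, -0.078, 0.068],
  [0.032, -0.078, 0.068],
  [0.032, -0.078, 0.09],
  [0.032, -0.078, 0.1],
  [0.032, -0.078, 0.11],
  [0.032, -0.078, 0.118],
  [0.032, -0.078, 0.12],
  [0.032, -0.078, 0.12],
], turn=[0, 0, 0, 0, 0, 0, 0, 0])

```text
time_s: 3.08
ee_pos: [619.5, 108.3, 150.3]
ee_rot: [180.0, -0.0, 0.0]
force: [-1.5, -0.7, 4.3]
gripper_width: 0.4
gripper_force: 2.2
```

step_arm([
  [0, 0, -0.1],
  [0, 0, -0.2],
  [0, 0.5, -0.3],
  [0, 1, -0.3],
  [0, 1, -0.3],
  [0, 1, -0.3],
  [0, 1, -0.3],
  [0, 1, -0.3],
  [0, 1, -0.3],
  [0, 1, -0.3],
], turn=[0, 0, 0, 0, 0, 0, 0, 0, 0, 0], fingers=-0.2)

```text
time_s: 4.32
ee_pos: [619.6, -189.9, 239.6]
ee_rot: [-180.0, 0.0, 0.1]
force: [-0.3, 0.5, 0.5]
gripper_width: 54.6
gripper_force: 0.0
```

```bash
python3 - <<'E'
from h import *
s=env.state();print(s['ee_pos'],s['gripper_width'])
grab('wrist','w1')
f,_,_=grab('top','t1')
i=f['color'][130:325,200:460]
cv2.imwrite('pics/c1.png',cv2.resize(i,None,fx=3,fy=3,interpolation=cv2.INTER_CUBIC))
E
```

```text
[ 619.5831019  -189.90070939  239.63831596] 54.585582123730134
```

View pics/w1.png

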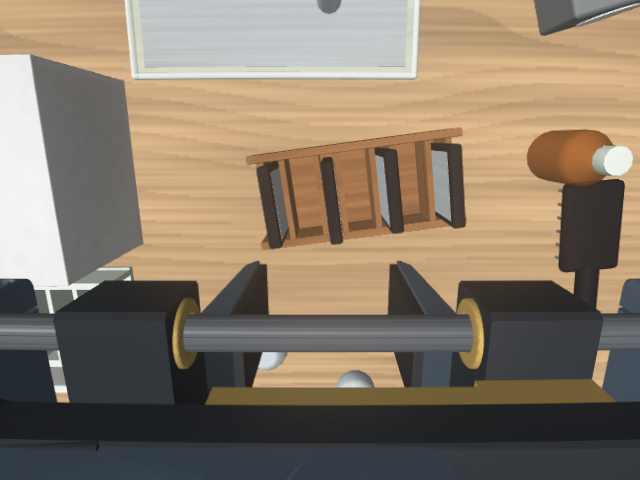

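View pics/c1.png

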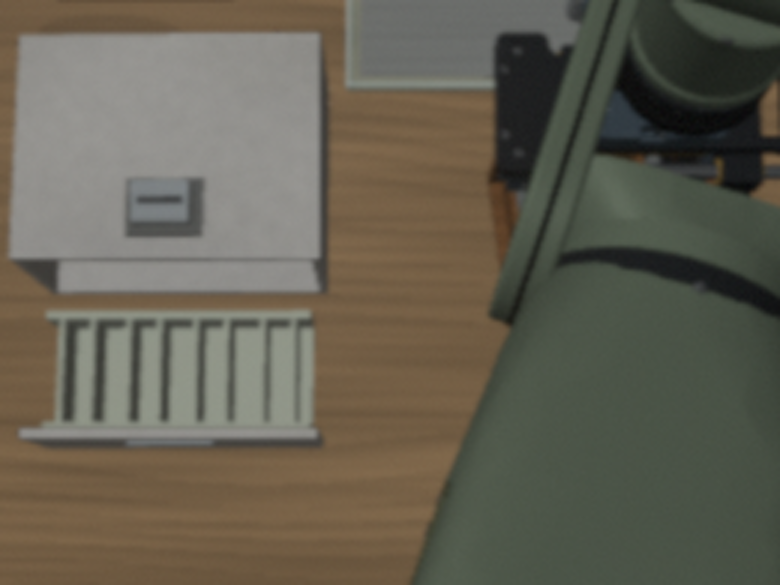

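Tray is out. In w1 the palette tops are dark bars: p1 (265,165)-(275,245), p2 (328,157)-(336,242), p3 (390,149)-(397,230), p4 (455,144)-(459,226).

```bash
python3 - <<'E'
from h import *
np.set_printoptions(precision=1,suppress=True)
f,E,s=grab('wrist')
px=[(264.5,166),(275,245),(327.5,157),(336,242),(390,149),(396.5,230),(454.5,144),(458.5,226)]
P=toplane(f,px,98,E);print(P)
for a,b in zip(P[::2],P[1::2]): d=a-b;print('c',(a+b)/2,np.linalg.norm(d),np.degrees(np.arctan2(d[1],d[0])))
print('rack back',toplane(f,[(247,158),(461,130)],50,E))
f,E,s=grab('top')
c=lambda L:[(x/3+200-.33,y/3+130-.33) for x,y in L]
print('panel top',toplane(f,c([(20,433),(320,433)]),85), 'tray back',toplane(f,c([(47,313),(312,313)]),57))
x0=527
q=[(x0,106.5+k,57) for k in (-81,-63,-33,-15,15,33,63,81)]
uv=proj(f,q);print((uv-[200,130])*3)
E
```

```text
[[ 670.7 -143.3   98. ]
 [ 610.3 -149.3   98. ]
 [ 677.3 -189.9   98. ]
 [ 612.8 -196.6   98. ]
 [ 683.2 -235.6   98. ]
 [ 622.5 -243.1   98. ]
 [ 687.1 -282.8   98. ]
 [ 625.8 -290.7   98. ]]
c [ 640.5 -146.3   98. ] 60.690041638124264 5.684934250707921
c [ 645.1 -193.2   98. ] 64.82384347289488 5.968889959610301
c [ 652.8 -239.3   98. ] 61.212589954664594 6.970612631700588
c [ 656.4 -286.8   98. ] 61.85545794651301 7.340738387067538
rack back [[ 674.4 -121.1   50. ]
 [ 698.3 -302.4   50. ]]
panel top [[470.2 207.4  85. ]
 [472.1   1.1  85. ]] tray back [[559.  200.1  57. ]
 [560.5   9.7  57. ]]
[[288.  358.2]
 [262.7 358. ]
 [220.6 357.6]
 [195.4 357.4]
 [153.4 357.1]
 [128.2 356.9]
 [ 86.3 356.6]
 [ 61.2 356.3]]
```

```bash
python3 -c "
from h import *
print(move((639.9,-144.9,140),7),move((639.9,-144.9,74),7))"
```

```text
(array([ 0.0677, -0.1511,  0.3334]), np.float64(-0.0192)) (array([ 0.0677, -0.1511,  0.5534]), np.float64(-0.0192))
```

step_arm([
  [0.068, -0.151, 0.2],
  [0.068, -0.151, 0.3],
  [0.068, -0.151, 0.33],
  [0.068, -0.151, 0.33],
  [0.068, -0.151, 0.36],
  [0.068, -0.151, 0.42],
  [0.068, -0.151, 0.48],
  [0.068, -0.151, 0.553],
  [0.068, -0.151, 0.553],
  [0.068, -0.151, 0.553],
], turn=[-0.019, -0.019, -0.019, -0.019, -0.019, -0.019, -0.019, -0.019, -0.019, -0.019], fingers=0.2)

```text
time_s: 5.78
ee_pos: [640.2, -146.2, 74.2]
ee_rot: [180.0, -0.0, 6.8]
force: [-0.7, -0.6, 0.2]
gripper_width: 36.6
gripper_force: 0.0
```

step_arm([
  [0, 0, 0],
  [0, 0, 0],
  [0, 0, 0],
  [0, 0, 0],
  [0, 0, 0],
  [0, 0, 0],
  [0, 0, -0.02],
  [0, 0, -0.08],
  [0, 0, -0.16],
  [0, 0, -0.24],
  [0, 0, -0.32],
  [0, 0, -0.38],
  [0, 0, -0.38],
], turn=[0, 0, 0, 0, 0, 0, 0, 0, 0, 0, 0, 0, 0], fingers=1, force=25)

```text
time_s: 7.4
ee_pos: [641.1, -147.0, 191.0]
ee_rot: [179.8, -0.3, 6.8]
force: [0.1, -0.4, -1.1]
gripper_width: 9.6
gripper_force: 25.0
```

```bash
python3 -c "
from h import *
print(move((523,-15,200),0))"
```

```text
(array([-0.3384, -0.4837, -0.0332]), np.float64(0.019))
```

step_arm([
  [-0.338, -0.484, -0.033],
  [-0.338, -0.484, -0.033],
  [-0.338, -0.484, -0.033],
  [-0.338, -0.484, -0.033],
  [-0.338, -0.484, -0.033],
  [-0.338, -0.484, -0.033],
], turn=[0.019, 0.019, 0.019, 0.019, 0.019, 0.019])

```text
time_s: 8.15
ee_pos: [522.8, -14.9, 197.7]
ee_rot: [180.0, -0.0, -0.0]
force: [0.6, 0.3, -0.5]
gripper_width: 9.9
gripper_force: 25.0
```

```bash
python3 - <<'E'
from h import *
f,E,s=grab('wrist','w2');print(s['ee_pos'],s['ee_rot'],s['gripper_width'])
E
```

```text
[522.77741817 -14.88978699 197.65682584] [ 1.79969904e+02 -8.52740520e-03 -4.88574257e-02] 9.934675956328467
```

View pics/w2.png

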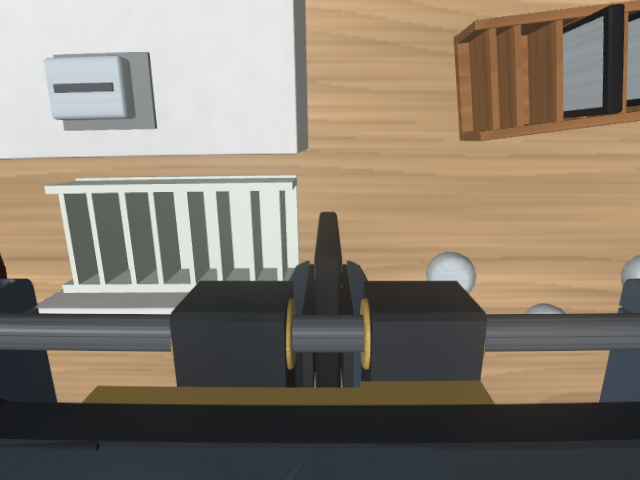

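```bash
python3 - <<'E'
from h import *
np.set_printoptions(precision=1,suppress=True)
f,E,s=grab('wrist')
for z in (50,57,64): print(z,toplane(f,[(48,190),(297,182),(297,177),(120,191),(120,285),(285,191),(66,192),(75,282),(40,305)],z,E)[:,:2].tolist())
print(toplane(f,[(0,159),(298,152)],125,E))
q=[(x,106+k,57) for x in (485,560) for k in (-81,-63,-33,-15,15,33,63,81)]
print(proj(f,q,E))
i=f['color'][165:320,30:310];cv2.imwrite('pics/c2.png',cv2.resize(i,None,fx=2.8,fy=2.8,interpolation=cv2.INTER_CUBIC))
E
```

```text
50 [[556.2060319235073, 202.02427220324955], [561.477757482483, 8.139267503947355], [565.2509605389856, 8.069120804277045], [555.0728134348385, 144.94671196994886], [478.15175123465576, 154.93684151782227], [554.6429207343053, 17.444105421461142], [554.553477139098, 187.84197045219253], [480.61731967005426, 192.36961291449956], [460.0315963102951, 226.05005052291315]]
57 [[557.0350283681079, 197.0567210700155], [562.1860631997582, 7.610513871235273], [565.8728826583022, 7.541973108009866], [555.9277537496359, 141.28589279410573], [480.7677200475633, 151.04730861480996], [555.5077029997352, 16.702327107675462], [555.4203071235223, 183.1991085112035], [483.176841832921, 187.62309526235273], [463.0624074082574, 220.53245393918738]]
64 [[557.8640248127084, 192.08916993678145], [562.8943689170335, 7.0817602385231915], [566.4948047776188, 7.014825411742688], [556.7826940644334, 137.6250736182626], [483.3836888604708, 147.15777571179765], [556.3724852651651, 15.960548793889782], [556.2871371079466, 178.55624657021446], [485.73636399578777, 182.87657761020586], [466.09321850621967, 215.0148573554616]]
[[583.3 174.7 125. ]
 [585.9   1.6 125. ]]
[[276.9 280.2]
 [254.2 280.2]
 [216.4 280.2]
 [193.8 280.2]
 [156.4 280.1]
 [134.1 280. ]
 [ 97.3 279.9]
 [ 75.4 279.9]
 [273.7 185. ]
 [249.6 185. ]
 [209.5 185.2]
 [185.6 185.2]
 [145.9 185.4]
 [122.3 185.6]
 [ 83.3 185.8]
 [ 60.2 186. ]]
```

View pics/c2.png

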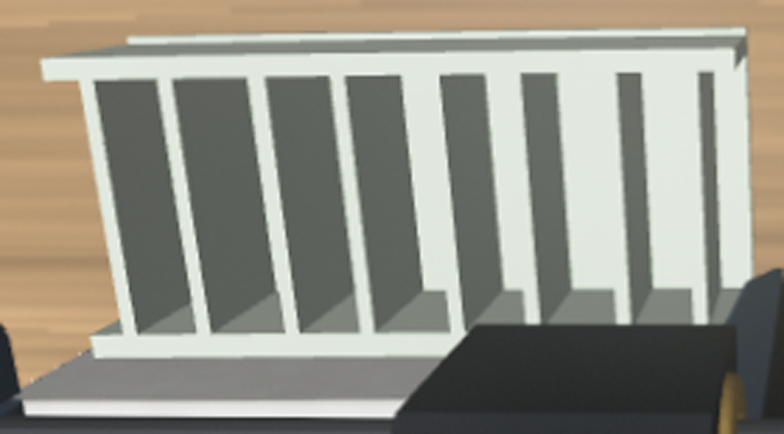

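```bash
python3 - <<'E'
from h import *
f,E,s=grab('wrist')
print(toplane(f,[(317,213),(339,213)],s['ee_pos'][2]+24,E)-s['ee_pos'])
print(move((518,178.3,198),0.3),move((518,178.3,79),0.3))
E
```

```text
[[45.6618246   3.45454885 24.        ]
 [45.65750254 -4.02169758 24.        ]]
(array([-0.0155, -0.6433, -0.0016]), np.float64(-0.001)) (array([-0.0153, -0.6434,  0.395 ]), np.float64(-0.001))
```

```bash
python3 - <<'E'
from h import *
f,E,s=grab('wrist')
for z in (24,-66): print(z,toplane(f,[(317,213),(339,213),(328,213),(328,218)],s['ee_pos'][2]+z,E)-s['ee_pos'])
p=s['ee_pos'];print(proj(f,[p+[32,5,24],p+[32,-5,24],p+[32,5,-66],p+[32,-5,-66]],E))
E
python3 -c "
import cv2
i=cv2.imread('pics/w2.png')[195:400,240:420];cv2.imwrite('pics/c3.png',cv2.resize(i,None,fx=2.8,fy=2.8))"
```

```text
24 [[45.66386603  3.45735819 24.        ]
 [45.66053961 -4.01869831 24.        ]
 [45.66193553 -0.28057212 24.        ]
 [43.93432287 -0.2802818  24.        ]]
-66 [[ 29.49325704   5.84492586 -66.        ]
 [ 29.48769891  -6.64685242 -66.        ]
 [ 29.49003135  -0.40079963 -66.        ]
 [ 26.60335516  -0.40031454 -66.        ]]
[[312.84246348 251.71998929]
 [341.55850532 251.7051853 ]
 [318.46177912 208.63236306]
 [336.12089535 208.62458745]]
```

View pics/c3.png

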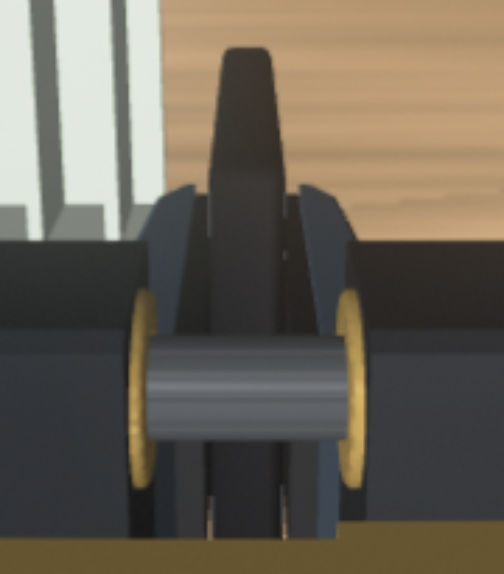

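step_arm([
  [-0.007, -0.2, 0],
  [-0.007, -0.4, 0],
  [-0.007, -0.6, 0],
  [-0.007, -0.643, 0],
  [-0.007, -0.643, 0],
  [-0.007, -0.643, 0.12],
  [-0.007, -0.643, 0.22],
  [-0.007, -0.643, 0.28],
  [-0.007, -0.643, 0.32],
  [-0.007, -0.643, 0.35],
  [-0.007, -0.643, 0.37],
  [-0.007, -0.643, 0.385],
  [-0.007, -0.643, 0.395],
  [-0.007, -0.643, 0.395],
], turn=[0, 0, 0, 0, 0, 0, 0, 0, 0, 0, 0, 0, 0, 0])

```text
time_s: 10.1
ee_pos: [520.8, 179.0, 82.2]
ee_rot: [-180.0, -0.2, 0.0]
force: [-2.4, -1.8, 13.3]
gripper_width: 9.9
gripper_force: 25.0
```

step_arm([
  [0, 0, -0.008],
  [0, 0, -0.008],
  [0, 0, -0.008],
  [0, 0, -0.008],
  [0, 0, -0.2],
  [0, 0, -0.35],
  [0, 0.3, -0.4],
  [0, 0.6, -0.4],
  [0, 0.8, -0.4],
  [0, 1, -0.4],
  [0, 1, -0.4],
  [0, 1, -0.4],
], turn=[0, 0, 0, 0, 0, 0, 0, 0, 0, 0, 0, 0], fingers=0.3)

```text
time_s: 11.6
ee_pos: [519.7, -124.1, 199.2]
ee_rot: [180.0, 0.0, -0.3]
force: [0.1, 1.0, 0.2]
gripper_width: 31.9
gripper_force: 0.0
```

```bash
python3 - <<'E'
from h import *
f,E,s=grab('side','s2');i=f['color'][140:420,240:480];cv2.imwrite('pics/c4.png',cv2.resize(i,None,fx=2,fy=2))
print(s['ee_pos'],move((643.3,-193.6,195),7))
E
```

```text
[ 519.66168903 -124.14106164  199.16804351] (array([0.413 , 0.2366, 0.0134]), np.float64(-0.0199))
```

View pics/c4.png

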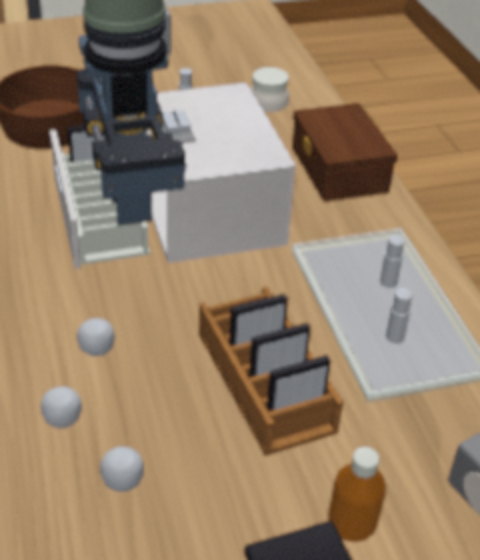

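step_arm([
  [0.2, 0.1, 0.01],
  [0.413, 0.237, 0.05],
  [0.413, 0.237, 0.1],
  [0.413, 0.237, 0.15],
  [0.413, 0.237, 0.2],
  [0.413, 0.237, 0.2],
  [0.413, 0.237, 0.2],
  [0.413, 0.237, 0.28],
  [0.413, 0.237, 0.35],
  [0.413, 0.237, 0.417],
  [0.413, 0.237, 0.417],
  [0.413, 0.237, 0.417],
], turn=[-0.02, -0.02, -0.02, -0.02, -0.02, -0.02, -0.02, -0.02, -0.02, -0.02, -0.02, -0.02])

```text
time_s: 13.15
ee_pos: [644.5, -192.3, 75.9]
ee_rot: [179.9, -0.1, 7.2]
force: [0.6, -0.3, 0.2]
gripper_width: 31.9
gripper_force: 0.0
```

step_arm([
  [0, 0, 0],
  [0, 0, 0],
  [0, 0, 0],
  [0, 0, 0],
  [0, 0, 0],
  [0, 0, 0],
  [0, 0, -0.02],
  [0, 0, -0.08],
  [0, 0, -0.16],
  [0, 0, -0.24],
  [0, 0, -0.32],
  [0, 0, -0.38],
  [0, 0, -0.4],
  [0, 0, -0.4],
], turn=[0, 0, 0, 0, 0, 0, 0, 0, 0, 0, 0, 0, 0, 0], fingers=1)

```text
time_s: 14.9
ee_pos: [643.7, -192.2, 194.7]
ee_rot: [180.0, -0.0, 7.2]
force: [-0.0, 0.4, -1.9]
gripper_width: 10.0
gripper_force: 25.0
```

```bash
python3 - <<'E'
from h import *
f,E,s=grab('wrist','w3');p=s['ee_pos']
Rm=R.from_euler('xyz',s['ee_rot'],degrees=True).as_matrix()
g=cv2.cvtColor(f['color'],cv2.COLOR_BGR2GRAY);print(g[200:262:2,328].tolist())
print(proj(f,[p+Rm@[32,0,-24],p+Rm@[32,0,66]],E))
print(move((519.5,130.3,198),0),move((519.5,130.3,81),0))
E
```

```text
[119, 122, 125, 127, 131, 128, 107, 44, 44, 43, 43, 43, 43, 42, 41, 41, 40, 40, 41, 40, 40, 39, 39, 39, 38, 38, 39, 38, 43, 47, 49]
[[327.2622985  251.61154639]
 [327.3404082  208.61823211]]
(array([-0.2749, -1.1179, -0.0129]), np.float64(0.02)) (array([-0.2746, -1.1178,  0.3771]), np.float64(0.02))
```

step_arm([
  [-0.15, -0.1, -0.05],
  [-0.3, -0.2, -0.05],
  [-0.3, -0.4, -0.05],
  [-0.29, -0.6, -0.05],
  [-0.28, -0.8, -0.05],
  [-0.278, -0.98, -0.05],
  [-0.278, -0.98, -0.05],
  [-0.278, -0.98, -0.05],
], turn=[0.02, 0.02, 0.02, 0.02, 0.02, 0.02, 0.02, 0.02])

```text
time_s: 15.95
ee_pos: [523.8, 88.7, 208.7]
ee_rot: [179.9, 0.1, 0.1]
force: [-0.4, -0.0, -1.5]
gripper_width: 9.9
gripper_force: 25.0
```

```bash
python3 - <<'E'
from h import *
print(move((519.5,130.3,150),0),move((519.5,130.3,81),0))
E
```

```text
(array([-0.014 , -0.1387,  0.1955]), np.float64(0.0001)) (array([-0.0137, -0.139 ,  0.4255]), np.float64(0.0001))
```

step_arm([
  [-0.014, -0.139, 0],
  [-0.014, -0.139, 0.05],
  [-0.014, -0.139, 0.15],
  [-0.014, -0.139, 0.25],
  [-0.014, -0.139, 0.31],
  [-0.014, -0.139, 0.35],
  [-0.014, -0.139, 0.38],
  [-0.014, -0.139, 0.4],
  [-0.014, -0.139, 0.41],
  [-0.014, -0.139, 0.418],
  [-0.014, -0.139, 0.418],
], turn=[0, 0, 0, 0, 0, 0, 0, 0, 0, 0, 0])

```text
time_s: 17.32
ee_pos: [520.0, 130.8, 84.1]
ee_rot: [180.0, -0.0, 0.0]
force: [0.7, 0.8, -1.4]
gripper_width: 9.8
gripper_force: 25.0
```

step_arm([
  [0, 0, 0.004],
  [0, 0, 0.006],
  [0, 0, 0.006],
  [0, 0, 0.006],
  [0, 0, 0.006],
  [0, 0, -0.2],
  [0, 0, -0.37],
  [0, 0.3, -0.37],
  [0, 0.6, -0.37],
  [0, 0.8, -0.37],
  [0, 1, -0.37],
  [0, 1, -0.37],
  [0, 1, -0.37],
], turn=[0, 0, 0, 0, 0, 0, 0, 0, 0, 0, 0, 0, 0], fingers=0.3)

```text
time_s: 18.95
ee_pos: [519.7, -172.3, 194.7]
ee_rot: [180.0, -0.0, -0.3]
force: [0.6, -0.4, 0.7]
gripper_width: 32.1
gripper_force: 0.0
```

```bash
python3 - <<'E'
from h import *
print(move((649.5,-240.8,150),7))
E
```

```text
(array([0.4336, 0.2262, 0.1494]), np.float64(-0.0202))
```

step_arm([
  [0.2, 0.1, 0.01],
  [0.434, 0.226, 0.05],
  [0.434, 0.226, 0.1],
  [0.434, 0.226, 0.15],
  [0.434, 0.226, 0.18],
  [0.434, 0.226, 0.18],
  [0.434, 0.226, 0.2],
  [0.434, 0.226, 0.27],
  [0.434, 0.226, 0.34],
  [0.434, 0.226, 0.402],
  [0.434, 0.226, 0.402],
  [0.434, 0.226, 0.402],
], turn=[-0.02, -0.02, -0.02, -0.02, -0.02, -0.02, -0.02, -0.02, -0.02, -0.02, -0.02, -0.02])

```text
time_s: 20.45
ee_pos: [650.7, -237.2, 75.2]
ee_rot: [180.0, -0.1, 7.2]
force: [-0.3, 0.7, 0.1]
gripper_width: 31.8
gripper_force: 0.0
```

step_arm([
  [0, 0, 0],
  [0, 0, 0],
  [0, 0, 0],
  [0, 0, 0],
  [0, 0, 0],
  [0, 0, 0],
  [0, 0, -0.02],
  [0, 0, -0.08],
  [0, 0, -0.16],
  [0, 0, -0.24],
  [0, 0, -0.32],
  [0, 0, -0.38],
  [0, 0, -0.42],
  [0, 0, -0.42],
], turn=[0, 0, 0, 0, 0, 0, 0, 0, 0, 0, 0, 0, 0, 0], fingers=1)

```text
time_s: 22.2
ee_pos: [650.4, -236.6, 200.9]
ee_rot: [-180.0, -0.1, 7.2]
force: [0.9, 0.2, -1.5]
gripper_width: 9.8
gripper_force: 25.0
```

```bash
python3 - <<'E'
from h import *
f,E,s=grab('wrist','w4')
g=cv2.cvtColor(f['color'],cv2.COLOR_BGR2GRAY);print(g[200:262:2,328].tolist())
print(move((519.5,82.3,205),0))
E
```

```text
[122, 123, 124, 128, 120, 46, 45, 45, 44, 44, 42, 43, 42, 43, 42, 42, 40, 41, 40, 39, 39, 40, 39, 39, 36, 41, 46, 49, 50, 51, 50]
(array([-0.298 , -1.109 , -0.0156]), np.float64(0.02))
```

step_arm([
  [-0.15, -0.1, -0.02],
  [-0.32, -0.2, -0.02],
  [-0.32, -0.4, -0.02],
  [-0.31, -0.6, -0.02],
  [-0.3, -0.8, -0.02],
  [-0.3, -0.98, -0.02],
  [-0.3, -0.98, -0.02],
  [-0.3, -0.98, -0.02],
  [-0.3, -0.98, -0.02],
], turn=[0.02, 0.02, 0.02, 0.02, 0.02, 0.02, 0.02, 0.02, 0.02])

```text
time_s: 23.38
ee_pos: [524.0, 42.2, 205.9]
ee_rot: [180.0, 0.0, -0.1]
force: [0.4, 0.4, -1.2]
gripper_width: 9.9
gripper_force: 25.0
```

```bash
python3 - <<'E'
from h import *
print(move((518,82.3,82.2),0))
E
```

```text
(array([-0.0199, -0.1338,  0.4124]), np.float64(-0.0002))
```

step_arm([
  [-0.019, -0.134, 0],
  [-0.019, -0.134, 0.05],
  [-0.019, -0.134, 0.15],
  [-0.019, -0.134, 0.25],
  [-0.019, -0.134, 0.31],
  [-0.019, -0.134, 0.35],
  [-0.019, -0.134, 0.38],
  [-0.019, -0.134, 0.4],
  [-0.019, -0.134, 0.408],
  [-0.019, -0.134, 0.412],
  [-0.019, -0.134, 0.412],
], turn=[0, 0, 0, 0, 0, 0, 0, 0, 0, 0, 0])

```text
time_s: 24.75
ee_pos: [518.5, 83.6, 83.0]
ee_rot: [180.0, -0.0, 0.0]
force: [-0.4, 1.0, -1.7]
gripper_width: 9.9
gripper_force: 25.0
```

step_arm([
  [0, 0, 0.003],
  [0, 0, 0.003],
  [0, 0, 0.003],
  [0, 0, 0.003],
  [0, 0, 0.003],
  [0, 0, -0.2],
  [0, 0, -0.37],
  [0, 0.3, -0.37],
  [0, 0.6, -0.37],
  [0, 0.8, -0.37],
  [0, 1, -0.37],
  [0, 1, -0.37],
  [0, 1, -0.37],
  [0, 1, -0.37],
  [0, 1, -0.37],
], turn=[0, 0, 0, 0, 0, 0, 0, 0, 0, 0, 0, 0, 0, 0, 0], fingers=0.3)

```text
time_s: 26.62
ee_pos: [518.3, -215.1, 193.8]
ee_rot: [-180.0, 0.0, 0.1]
force: [-0.1, 0.2, -0.4]
gripper_width: 31.8
gripper_force: 0.0
```

```bash
python3 - <<'E'
from h import *
print(move((656,-287.9,74.5),7))
E
```

```text
(array([0.4585, 0.2437, 0.3974]), np.float64(-0.0192))
```

step_arm([
  [0.2, 0.1, 0.01],
  [0.459, 0.243, 0.05],
  [0.459, 0.243, 0.1],
  [0.459, 0.243, 0.15],
  [0.459, 0.243, 0.18],
  [0.459, 0.243, 0.18],
  [0.459, 0.243, 0.2],
  [0.459, 0.243, 0.27],
  [0.459, 0.243, 0.34],
  [0.459, 0.243, 0.397],
  [0.459, 0.243, 0.397],
  [0.459, 0.243, 0.397],
], turn=[-0.0195, -0.0195, -0.0195, -0.0195, -0.0195, -0.0195, -0.0195, -0.0195, -0.0195, -0.0195, -0.0195, -0.0195])

```text
time_s: 28.12
ee_pos: [656.6, -289.6, 75.6]
ee_rot: [179.9, -0.1, 7.0]
force: [0.5, 0.1, 1.0]
gripper_width: 32.4
gripper_force: 0.0
```

step_arm([
  [0, 0, 0],
  [0, 0, 0],
  [0, 0, 0],
  [0, 0, 0],
  [0, 0, 0],
  [0, 0, 0],
  [0, 0, -0.02],
  [0, 0, -0.08],
  [0, 0, -0.16],
  [0, 0, -0.24],
  [0, 0, -0.32],
  [0, 0, -0.38],
  [0, 0, -0.44],
  [0, 0, -0.44],
], turn=[0, 0, 0, 0, 0, 0, 0, 0, 0, 0, 0, 0, 0, 0], fingers=1)

```text
time_s: 29.88
ee_pos: [656.8, -290.1, 209.0]
ee_rot: [179.8, -0.2, 7.0]
force: [0.2, -0.2, -0.6]
gripper_width: 10.1
gripper_force: 25.0
```

```bash
python3 - <<'E'
from h import *
f,E,s=grab('wrist','w5')
g=cv2.cvtColor(f['color'],cv2.COLOR_BGR2GRAY);print(g[200:262:2,328].tolist())
print(move((519.5,34.3,205),0))
E
```

```text
[128, 128, 129, 133, 129, 111, 52, 52, 51, 50, 51, 50, 50, 49, 49, 49, 50, 48, 46, 47, 47, 46, 45, 46, 46, 45, 47, 52, 55, 57, 56]
(array([-0.3202, -1.1279,  0.0062]), np.float64(0.0195))
```

step_arm([
  [-0.15, -0.1, 0],
  [-0.33, -0.2, 0],
  [-0.33, -0.4, 0],
  [-0.33, -0.6, 0],
  [-0.325, -0.8, 0],
  [-0.322, -0.98, 0],
  [-0.322, -0.98, 0],
  [-0.322, -0.98, 0],
  [-0.322, -0.98, 0],
  [-0.322, -0.98, 0],
], turn=[0.0195, 0.0195, 0.0195, 0.0195, 0.0195, 0.0195, 0.0195, 0.0195, 0.0195, 0.0195])

```text
time_s: 31.18
ee_pos: [524.3, -10.5, 206.4]
ee_rot: [180.0, 0.0, -0.1]
force: [-0.1, -0.9, -1.2]
gripper_width: 10.0
gripper_force: 25.0
```

```bash
python3 - <<'E'
from h import *
print(move((519,34.3,83),0))
E
```

```text
(array([-0.0178, -0.1494,  0.4114]), np.float64(-0.0003))
```

step_arm([
  [-0.017, -0.149, 0],
  [-0.017, -0.149, 0.05],
  [-0.017, -0.149, 0.15],
  [-0.017, -0.149, 0.25],
  [-0.017, -0.149, 0.31],
  [-0.017, -0.149, 0.35],
  [-0.017, -0.149, 0.38],
  [-0.017, -0.149, 0.4],
  [-0.017, -0.149, 0.408],
  [-0.017, -0.149, 0.411],
  [-0.017, -0.149, 0.411],
], turn=[0, 0, 0, 0, 0, 0, 0, 0, 0, 0, 0])

```text
time_s: 32.55
ee_pos: [519.3, 35.4, 83.6]
ee_rot: [180.0, -0.0, 0.0]
force: [-0.0, 0.6, -1.0]
gripper_width: 9.7
gripper_force: 25.0
```

step_arm([
  [0, 0, 0.002],
  [0, 0, 0.002],
  [0, 0, 0.002],
  [0, 0, 0.002],
  [0, 0, 0.002],
  [0, 0, -0.2],
  [0, 0, -0.37],
  [-0.2, 0.2, -0.37],
  [-0.43, 0.2, -0.37],
  [-0.43, 0.2, -0.37],
  [-0.43, 0.2, -0.37],
  [-0.43, 0.2, -0.37],
], turn=[0, 0, 0, 0, 0, 0, 0, 0, 0, 0, 0, 0], fingers=0.3)

```text
time_s: 34.05
ee_pos: [391.3, -24.7, 194.7]
ee_rot: [180.0, -0.1, 0.0]
force: [-0.4, -0.6, 1.1]
gripper_width: 32.0
gripper_force: 0.0
```

```bash
python3 - <<'E'
from h import *
f,E,s=grab('wrist','w6');f,_,_=grab('side','s6');g,_,_=grab('top','t6')
a=f['color'][130:400,230:450];a=cv2.resize(a,None,fx=2,fy=2)
b=g['color'][120:320,200:330];b=cv2.resize(b,None,fx=2.7,fy=2.7)
b=b[:540,:350]
cv2.imwrite('pics/c6.png',np.hstack([a,b]));print(s['ee_pos'])
E
```

```text
[391.29778693 -24.65139368 194.696542  ]
```

View pics/c6.png

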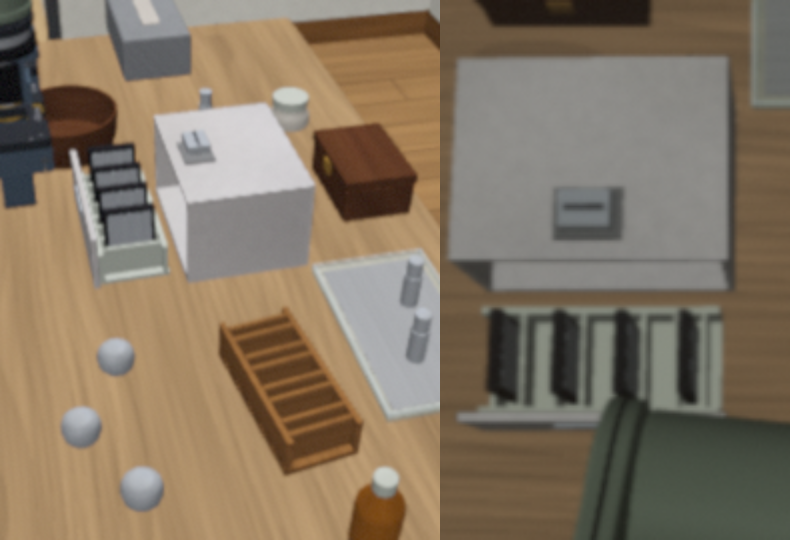

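View pics/w6.png

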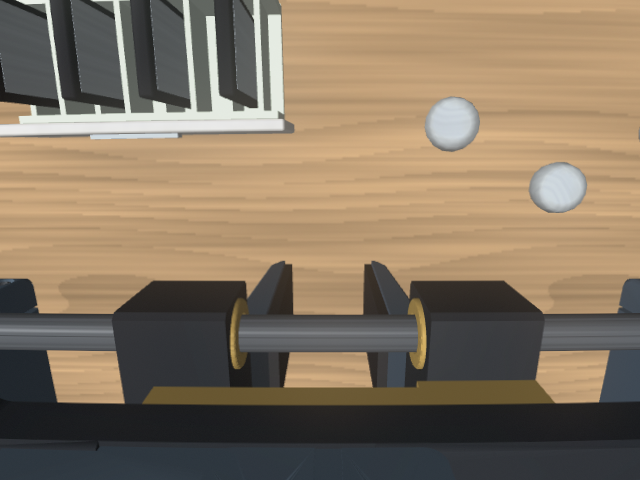

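```bash
python3 - <<'E'
from h import *
np.set_printoptions(precision=1,suppress=True)
f,E,s=grab('wrist');t,T,_=grab('top')
c=lambda p:[(p[0]/3+200-.33,p[1]/3+130-.33)]
for a,b in (((291,122),(320,429)),((285,131),(318,437))):
  d1=rays(f,[a],E)[0];d2=rays(t,c(b),T)[0]
  A=np.c_[d1,-d2];k=np.linalg.lstsq(A,T[:3,3]-E[:3,3],rcond=None)[0]
  print(E[:3,3]+d1*k[0],T[:3,3]+d2*k[1])
for z in (70,80,90): print(z,toplane(f,[(291,122),(284,132),(0,127),(0,137)],z,E).tolist())
print(move((430,107,190),0))
E
```

```text
[471.7  -2.4  99.5] [473.4   0.3  99.8]
[466.1  -0.1 114.4] [466.7   0.8 114.5]
70 [[472.939045585335, 0.2291470549315413, 70.0], [466.3591913881475, 5.1393084888103715, 70.0], [471.3031617391408, 203.57326596771523, 70.0], [464.5370785157685, 204.84537867551856, 70.00000000000006]]
80 [[472.51166264237736, -0.6482307650987451, 80.0], [466.1647474037484, 4.088101909588023, 80.0], [470.9336920976083, 195.49713178180903, 80.0], [464.40714068335205, 196.72420935654645, 80.0]]
90 [[472.08427969941977, -1.5256085851290315, 90.0], [465.97030341934925, 3.0368953303656667, 90.0], [470.5642224560758, 187.4209975959028, 90.0], [464.2772028509357, 188.60304003757432, 90.0]]
(array([ 0.1, -0.4,  0. ]), np.float64(0.0001))
```

```bash
python3 - <<'E'
from h import *
np.set_printoptions(precision=1,suppress=True)
f,E,s=grab('side')
for p in ((266.5,205),(267.5,205.5),(279,270.5),(280,268)):
  d=rays(f,[p],E)[0];c=E[:3,3]
  for x in (469,473): print(p,c+d*(x-c[0])/d[0])
  for y in (209.5,3.4): print('  y',c+d*(y-c[1])/d[1])
i=f['color'][190:290,240:340];cv2.imwrite('pics/c7.png',cv2.resize(i,None,fx=6,fy=6,interpolation=cv2.INTER_CUBIC))
print(proj(f,[(471,y,z) for y in (3.4,209.4) for z in (3,50,70,80,90)]))
E
```

```text
(266.5, 205) [469.  216.1  84.3]
(266.5, 205) [473.  277.8  45.8]
  y [468.6 209.5  88.4]
  y [455.2   3.4 217.1]
(267.5, 205.5) [469.  177.2 106.7]
(267.5, 205.5) [473.  236.7  69.5]
  y [471.2 209.5  86.5]
  y [457.3   3.4 215.5]
(279, 270.5) [469.  -21.3  45.1]
(279, 270.5) [473.   26.9   4.4]
  y [ 488.2  209.5 -149.8]
  y [471.1   3.4  24.2]
(280, 268) [469.  -54.7  80.2]
(280, 268) [473.   -8.4  41.5]
  y [ 491.8  209.5 -140.5]
  y [474.    3.4  31.7]
[[279.5 277. ]
 [278.3 262.4]
 [277.8 256. ]
 [277.5 252.7]
 [277.2 249.4]
 [269.7 230.4]
 [268.4 216.6]
 [267.9 210.6]
 [267.6 207.5]
 [267.3 204.4]]
```

View pics/c7.png

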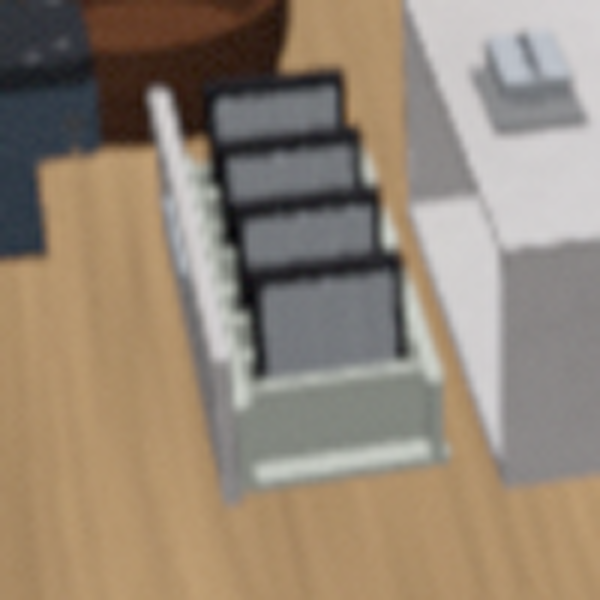

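step_arm([
  [0.1, -0.2, 0],
  [0.1, -0.438, 0],
  [0.1, -0.438, 0.1],
  [0.1, -0.438, 0.2],
  [0.1, -0.438, 0.3],
  [0.1, -0.438, 0.38],
  [0.1, -0.438, 0.38],
  [0.1, -0.438, 0.38],
  [0.1, -0.438, 0.38],
], turn=[0, 0, 0, 0, 0, 0, 0, 0, 0], fingers=1)

```text
time_s: 35.48
ee_pos: [421.0, 106.9, 81.3]
ee_rot: [-180.0, -0.1, 0.0]
force: [0.8, -0.4, 0.5]
gripper_width: 1.0
gripper_force: 0.0
```

Push to about x=545 first (0.41).

step_arm([
  [0.04, 0, 0],
  [0.08, 0, 0],
  [0.11, 0, 0],
  [0.13, 0, 0],
  [0.15, 0, 0],
  [0.18, 0, 0],
  [0.21, 0, 0],
  [0.24, 0, 0],
  [0.27, 0, 0],
  [0.3, 0, 0],
  [0.33, 0, 0],
  [0.36, 0, 0],
  [0.39, 0, 0],
  [0.41, 0, 0],
  [0.42, 0, 0],
  [0.42, 0, 0],
], turn=[0, 0, 0, 0, 0, 0, 0, 0, 0, 0, 0, 0, 0, 0, 0, 0])

```text
time_s: 37.48
ee_pos: [543.8, 107.2, 79.9]
ee_rot: [-180.0, 0.3, 0.0]
force: [-7.7, 2.9, 3.4]
gripper_width: 0.7
gripper_force: 3.7
```

step_arm([
  [0.01, 0, 0],
  [0.02, 0, 0],
  [0.03, 0, 0],
  [0.04, 0, 0],
  [0.045, 0, 0],
  [0.05, 0, 0],
  [0.05, 0, 0],
], turn=[0, 0, 0, 0, 0, 0, 0])

```text
time_s: 38.35
ee_pos: [557.6, 107.3, 79.9]
ee_rot: [-180.0, 0.5, -0.0]
force: [-11.4, 3.4, 6.8]
gripper_width: 0.4
gripper_force: 5.5
```

step_arm([
  [0.01, 0, 0],
  [0.015, 0, 0],
  [0.02, 0, 0],
  [0.02, 0, 0],
], turn=[0, 0, 0, 0])

```text
time_s: 38.85
ee_pos: [557.8, 107.3, 80.0]
ee_rot: [-180.0, 1.2, -0.0]
force: [-24.0, 4.7, 16.9]
gripper_width: 0.4
gripper_force: 12.2
```

step_arm([
  [-0.03, 0, 0],
  [-0.06, 0, 0],
  [-0.1, 0, -0.02],
  [-0.2, 0, -0.1],
  [-0.35, 0, -0.3],
  [-0.35, 0, -0.4],
  [-0.35, 0.2, -0.4],
  [-0.35, 0.4, -0.4],
  [-0.35, 0.5, -0.4],
  [-0.35, 0.5, -0.4],
  [-0.35, 0.5, -0.4],
], turn=[0, 0, 0, 0, 0, 0, 0, 0, 0, 0, 0], fingers=-0.4)

```text
time_s: 40.22
ee_pos: [462.4, -42.8, 200.7]
ee_rot: [-180.0, -0.1, 0.0]
force: [1.0, 1.2, -0.2]
gripper_width: 64.1
gripper_force: 0.0
```

```bash
python3 - <<'E'
from h import *
g,T,s=grab('top','t8');f,_,_=grab('side','s8')
cv2.imwrite('pics/c8.png',np.hstack([cv2.resize(g['color'][120:320,60:480],None,fx=1.3,fy=1.3),cv2.resize(f['color'][130:330,230:400],None,fx=1.3,fy=1.3)]))
print(s['ee_pos'],s['time_s'],move((476,-125.4,120),0))
E
```

```text
[462.43252561 -42.76941579 200.6752191 ] 40.225 (array([0.0451, 0.277 , 0.2682]), np.float64(0.0002))
```

View pics/c8.png

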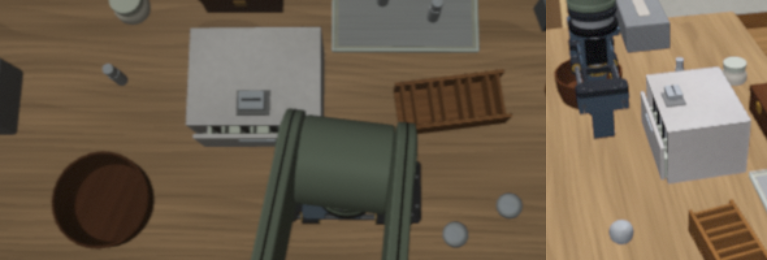

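Tray is shut. The bowl rim is unchanged at ~(139,274), and the balms are unchanged. Next I refine the balm positions using both wrist and top pictures.

```bash
cat >> h.py <<'E'
def balms(f,E,z=17,r=(8,14)):
    g=cv2.medianBlur(cv2.cvtColor(f['color'],cv2.COLOR_BGR2GRAY),3)
    c=cv2.HoughCircles(g,cv2.HOUGH_GRADIENT,1,20,param1=80,param2=12,minRadius=r[0],maxRadius=r[1])
    if c is None: return []
    hsv=cv2.cvtColor(f['color'],cv2.COLOR_BGR2HSV)
    P=toplane(f,c[0][:,:2],z,E);o=[]
    for (u,v,rr),p in zip(c[0],P):
        m=np.zeros(g.shape,np.uint8);cv2.circle(m,(int(u),int(v)),int(rr*.7),255,-1)
        if cv2.mean(hsv,m)[1]<45 and 300<p[0]<560: o.append((round(u),round(v),round(rr),*np.round(p[:2],1)))
    return o
E
python3 - <<'E'
from h import *
f,E,s=grab('wrist')
s2=dict(ee_pos=np.array([391.3,-24.65,194.7]),ee_rot=[180,-.1,0]);E2=ext(f,s2)
print('w6',toplane(f,[(452.5,124.5),(558,187.5)],17,E2)[:,:2])
f['color']=cv2.imread('pics/w6.png');print('w6h',balms(f,E2,17,(20,36)))
t,T,_=grab('top');print('now',balms(t,T))
t['color']=cv2.imread('pics/top0.png');print('t0',balms(t,T))
# bowl: dark-brown mask ellipse
hsv=cv2.cvtColor(cv2.imread('pics/t8.png'),cv2.COLOR_BGR2HSV)[225:320,90:190]
m=cv2.inRange(hsv,(0,60,0),(20,255,75));n,l,st,ce=cv2.connectedComponentsWithStats(m);k=1+st[1:,4].argmax()
print(st[k],ce[k]+[90,225]);x,y,w,h=st[k][:4];c=(90+x+w/2-.5,225+y+h/2-.5)
print('bowl',c,toplane(t,[c,(90+x,c[1]),(90+x+w-1,c[1]),(c[0],225+y),(c[0],225+y+h-1)],65)[:,:2])
E
```

```text
w6 [[ 474.03647378 -126.11262395]
 [ 423.41878326 -220.18842802]]
w6h [(556, 190, 29, np.float64(420.9), np.float64(-219.2)), (450, 122, 29, np.float64(476.4), np.float64(-124.3)), (156, 34, 34, np.float64(541.8), np.float64(108.1)), (82, 34, 34, np.float64(543.6), np.float64(167.6)), (104, 106, 27, np.float64(489.4), np.float64(156.4)), (234, 88, 29, np.float64(501.4), np.float64(49.2)), (234, 26, 21, np.float64(547.6), np.float64(47.0))]
now [(450, 278, 8, np.float64(473.7), np.float64(-309.9)), (408, 300, 8, np.float64(425.2), np.float64(-217.6)), (604, 250, 10, np.float64(535.8), np.float64(-645.7))]
t0 [(366, 276, 10, np.float64(474.2), np.float64(-127.2)), (450, 278, 8, np.float64(473.7), np.float64(-309.9)), (408, 300, 8, np.float64(425.2), np.float64(-217.6))]
[  10   12   79   74 4596] [138.6227154  273.82288947]
bowl (np.float64(139.0), np.float64(273.5)) [[471.71098076 355.76377231]
 [470.91662478 439.08929078]
 [472.49652748 272.79998363]
 [549.87918382 362.08812984]
 [395.68951453 349.63384351]]
```

```bash
python3 -c "
from h import *
print(move((475,-125.8,80),60),move((475,-125.8,16),60))"
```

```text
(array([0.0419, 0.2783, 0.4013]), np.float64(-0.1664)) (array([0.0418, 0.2783, 0.6146]), np.float64(-0.1664))
```

step_arm([
  [0.042, 0.1, 0.1],
  [0.042, 0.2, 0.2],
  [0.042, 0.278, 0.3],
  [0.042, 0.278, 0.38],
  [0.042, 0.278, 0.38],
  [0.042, 0.278, 0.38],
  [0.042, 0.278, 0.38],
  [0.042, 0.278, 0.4],
  [0.042, 0.278, 0.47],
  [0.042, 0.278, 0.53],
  [0.042, 0.278, 0.58],
  [0.042, 0.278, 0.613],
  [0.042, 0.278, 0.613],
], turn=[-0.166, -0.166, -0.166, -0.166, -0.166, -0.166, -0.166, -0.166, -0.166, -0.166, -0.166, -0.166, -0.166])

```text
time_s: 42.05
ee_pos: [474.3, -126.5, 15.8]
ee_rot: [-179.9, 0.0, 59.8]
force: [0.4, -0.0, 0.6]
gripper_width: 64.0
gripper_force: 0.0
```

step_arm([
  [0, 0, 0],
  [0, 0, 0],
  [0, 0, 0],
  [0, 0, 0],
  [0, 0, 0],
  [0, 0, 0],
  [0, 0, -0.05],
  [0, 0, -0.15],
  [0, 0, -0.3],
  [0, 0, -0.45],
  [0, 0, -0.45],
  [0, 0, -0.45],
], turn=[0, 0, 0, 0, 0, 0, 0, 0, 0, 0, 0, 0], fingers=1, force=15)

```text
time_s: 43.55
ee_pos: [473.9, -126.4, 150.5]
ee_rot: [-179.9, 0.0, 59.8]
force: [0.4, 0.1, -1.1]
gripper_width: 42.2
gripper_force: 15.0
```

```bash
python3 -c "
from h import *
print(move((455,326.5,145),60))
P=[472-17-0,356-29.5]
print(move((P[0],P[1],145),60))"
```

```text
(array([ 1.2728, -0.8145,  0.0192]), np.float64(-0.0006))
(array([ 1.2728, -0.8145,  0.0192]), np.float64(-0.0006))
```

step_arm([
  [0.95, -0.608, 0.01],
  [0.95, -0.608, 0.01],
  [0.95, -0.608, 0.01],
  [0.95, -0.608, 0.01],
  [0.95, -0.608, 0.01],
  [0.95, -0.608, 0.01],
  [0.95, -0.608, 0.01],
], turn=[0, 0, 0, 0, 0, 0, 0])

```text
time_s: 44.42
ee_pos: [459.4, 212.5, 146.4]
ee_rot: [-179.9, 0.2, 60.0]
force: [1.0, -0.1, -0.5]
gripper_width: 42.9
gripper_force: 15.0
```

```bash
python3 - <<'E'
from h import *
f,E,s=grab('wrist','w9');print(s['ee_pos'],s['ee_rot'],s['gripper_width'])
print(move((455,326.5,110),60),move((455,326.5,26),60))
t=np.linspace(0,2*np.pi,60)
q=proj(f,np.c_[472+78*np.cos(t),356+78*np.sin(t),0*t+65],E)
i=f['color'].copy();cv2.polylines(i,[q.astype(int).reshape(-1,1,2)],True,(0,255,0),1);cv2.imwrite('pics/w9.png',i)
E
```

```text
[459.35203878 212.49406771 146.36044798] [-179.87054135    0.19229403   59.96593551] 42.899249745022274
(array([ 0.3253, -0.2053,  0.1211]), np.float64(-0.0003)) (array([ 0.3263, -0.2048,  0.4011]), np.float64(-0.0003))
```

View pics/w9.png

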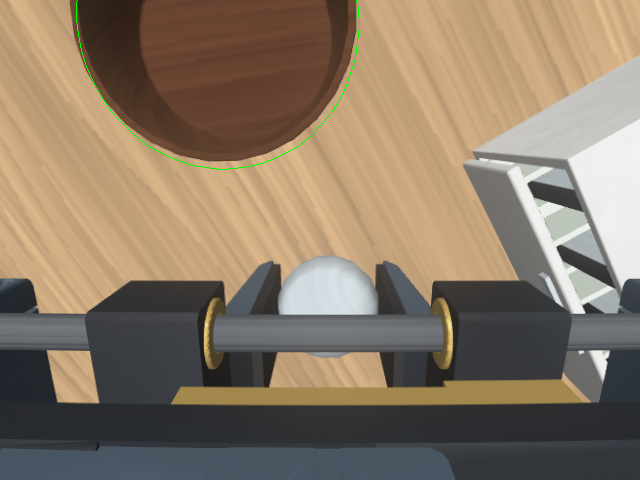

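step_arm([
  [0.17, -0.1, 0],
  [0.339, -0.205, 0.05],
  [0.339, -0.205, 0.1],
  [0.339, -0.205, 0.1],
  [0.339, -0.205, 0.16],
  [0.339, -0.205, 0.22],
  [0.339, -0.205, 0.28],
  [0.339, -0.205, 0.33],
  [0.339, -0.205, 0.36],
  [0.339, -0.205, 0.38],
  [0.339, -0.205, 0.395],
  [0.339, -0.205, 0.404],
  [0.339, -0.205, 0.404],
], turn=[0, 0, 0, 0, 0, 0, 0, 0, 0, 0, 0, 0, 0])

```text
time_s: 46.1
ee_pos: [458.7, 330.3, 27.2]
ee_rot: [180.0, 0.0, 59.8]
force: [-0.8, 0.1, -0.3]
gripper_width: 42.3
gripper_force: 15.0
```

step_arm([
  [0, 0, 0.004],
  [0, 0, 0.008],
  [0, 0, 0.008],
], turn=[0, 0, 0])

```text
time_s: 46.48
ee_pos: [458.8, 330.4, 25.0]
ee_rot: [180.0, -0.0, 59.8]
force: [0.4, 0.9, 0.9]
gripper_width: 42.3
gripper_force: 15.0
```

step_arm([
  [0, 0, 0],
  [0, 0, 0],
  [0, 0, 0],
  [0, 0, 0],
  [0, 0, -0.05],
  [0, 0, -0.2],
  [0, 0, -0.35],
  [0, 0, -0.42],
  [-0.2, 0.1, -0.42],
  [-0.4, 0.3, -0.42],
  [-0.5, 0.4, -0.42],
  [-0.5, 0.4, -0.42],
], turn=[0, 0, 0, 0, 0, 0, 0, 0, 0, 0, 0, 0], fingers=-0.15)

```text
time_s: 47.98
ee_pos: [487.6, 137.1, 152.0]
ee_rot: [179.9, -0.0, 59.5]
force: [-0.2, -0.5, -0.8]
gripper_width: 52.5
gripper_force: 0.0
```

```bash
python3 - <<'E'
from h import *
t,T,s=grab('top','t10');print(s['ee_pos'],s['ee_rot'],balms(t,T),balms(t,T,25))
f,E,s=grab('wrist','w10')
cv2.imwrite('pics/c10.png',np.hstack([cv2.resize(t['color'][220:340,60:480],None,fx=1.0,fy=1.0),]))
a=t['color'][215:335,80:480];cv2.imwrite('pics/c10.png',cv2.resize(a,None,fx=2,fy=2))
E
```

```text
[487.56628397 137.14182204 152.00603739] [ 1.79912148e+02 -3.20384463e-02  5.94840735e+01] [(410, 302, 9, np.float64(421.0), np.float64(-221.9)), (450, 278, 8, np.float64(473.7), np.float64(-309.9))] [(410, 302, 9, np.float64(420.7), np.float64(-220.5)), (450, 278, 8, np.float64(473.0), np.float64(-307.9))]
```

View pics/c10.png

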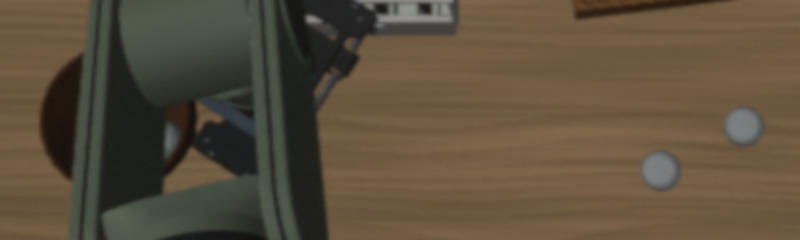

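```bash
python3 -c "
from h import *
print(move((423.8,-220,60),60))"
```

```text
(array([-1.1419,  0.4236,  0.3045]), np.float64(-0.001))
```

step_arm([
  [-0.95, 0.352, 0],
  [-0.95, 0.352, 0],
  [-0.95, 0.352, 0],
  [-0.95, 0.352, 0],
  [-0.95, 0.352, 0],
  [-0.95, 0.352, 0],
  [-0.95, 0.352, 0],
  [-0.95, 0.352, 0],
], turn=[0, 0, 0, 0, 0, 0, 0, 0], fingers=-0.5)

```text
time_s: 49.08
ee_pos: [435.1, -157.4, 150.9]
ee_rot: [-180.0, -0.0, 59.9]
force: [-0.1, 0.1, -0.2]
gripper_width: 68.6
gripper_force: 0.0
```

```bash
python3 -c "
from h import *
f,E,s=grab('wrist','w11')
print([b for b in balms(f,E,17,(20,40)) if -340<b[4]<-180],s['ee_pos'])
print(move((423.8,-220,16),60))"
```

```text
[(354, 310, 28, np.float64(423.1), np.float64(-220.8)), (476, 326, 39, np.float64(501.1), np.float64(-282.4)), (484, 346, 34, np.float64(498.7), np.float64(-301.6))] [ 435.08122241 -157.39518161  150.90079071]
(array([-0.1991,  0.072 ,  0.4496]), np.float64(-0.0002))
```

Confirmed at (423,-220).

step_arm([
  [-0.199, 0.072, 0.1],
  [-0.199, 0.072, 0.2],
  [-0.199, 0.072, 0.2],
  [-0.199, 0.072, 0.26],
  [-0.199, 0.072, 0.34],
  [-0.199, 0.072, 0.4],
  [-0.199, 0.072, 0.448],
  [-0.199, 0.072, 0.448],
], turn=[0, 0, 0, 0, 0, 0, 0, 0])

```text
time_s: 50.12
ee_pos: [423.3, -220.9, 16.4]
ee_rot: [-179.9, -0.0, 59.8]
force: [-0.4, -0.1, -0.2]
gripper_width: 68.5
gripper_force: 0.0
```

step_arm([
  [0, 0, 0],
  [0, 0, 0],
  [0, 0, 0],
  [0, 0, 0],
  [0, 0, 0],
  [0, 0, 0],
  [0, 0, -0.05],
  [0, 0, -0.15],
  [0, 0, -0.3],
  [0, 0, -0.45],
  [0.3, 0, -0.45],
  [0.6, -0.2, -0.45],
  [0.95, -0.4, -0.45],
  [0.95, -0.5, -0.45],
  [0.95, -0.5, -0.45],
  [0.95, -0.5, -0.45],
  [0.95, -0.5, -0.45],
], turn=[0, 0, 0, 0, 0, 0, 0, 0, 0, 0, -0.03, -0.06, -0.09, -0.12, -0.15, -0.167, -0.167], fingers=1, force=15)

```text
time_s: 52.25
ee_pos: [436.6, 101.2, 151.1]
ee_rot: [-180.0, 0.0, 120.0]
force: [0.4, 0.2, -0.5]
gripper_width: 42.2
gripper_force: 15.0
```

```bash
cat >> h.py <<'E'
def bowl():
    t,T,s=grab('top');hsv=cv2.cvtColor(t['color'],cv2.COLOR_BGR2HSV)[205:345,70:210]
    m=cv2.inRange(hsv,(0,60,0),(20,255,75));n,l,st,ce=cv2.connectedComponentsWithStats(m);k=1+st[1:,4].argmax()
    x,y,w,h=st[k][:4];c=(70+x+w/2-.5,205+y+h/2-.5);return st[k].tolist(),toplane(t,[c],65)[0,:2]
E
python3 -c "
from h import *
print(bowl(),env.state()['ee_pos'])
print(move((457,388,150),120))"
```

```text
([30, 32, 65, 74, 3151], array([471.56905909, 370.69248548])) [436.84405608 100.21671779 151.14784849]
(array([0.7982, 0.5363, 0.0031]), np.float64(-0.0003))
```

step_arm([
  [0.798, 0.536, 0],
  [0.798, 0.536, 0],
  [0.798, 0.536, 0],
  [0.798, 0.536, 0],
  [0.798, 0.536, 0],
  [0.798, 0.536, 0],
  [0.798, 0.536, 0],
  [0.798, 0.536, 0],
], turn=[0, 0, 0, 0, 0, 0, 0, 0])

```text
time_s: 53.3
ee_pos: [457.6, 385.9, 151.4]
ee_rot: [-180.0, 0.0, 119.7]
force: [-0.9, -0.2, -0.4]
gripper_width: 42.3
gripper_force: 15.0
```

```bash
python3 -c "
from h import *
f,E,s=grab('wrist','w12');print(s['ee_pos'],move((457,388.5,25.5),120))"
```

```text
[457.56045828 385.94119583 151.41815389] (array([0.0077, 0.0025, 0.4201]), np.float64(-0.0007))
```

step_arm([
  [0.004, 0.002, 0.1],
  [0.004, 0.002, 0.2],
  [0.004, 0.002, 0.27],
  [0.004, 0.002, 0.32],
  [0.004, 0.002, 0.36],
  [0.004, 0.002, 0.39],
  [0.004, 0.002, 0.405],
  [0.004, 0.002, 0.415],
  [0.004, 0.002, 0.418],
  [0.004, 0.002, 0.418],
], turn=[0, 0, 0, 0, 0, 0, 0, 0, 0, 0])

```text
time_s: 54.6
ee_pos: [457.2, 389.3, 26.2]
ee_rot: [180.0, 0.0, 119.9]
force: [-0.7, 0.1, 0.3]
gripper_width: 42.3
gripper_force: 15.0
```

step_arm([
  [0, 0, 0.003],
  [0, 0, 0.003],
  [0, 0, 0.003],
  [0, 0, 0.003],
  [0, 0, -0.05],
  [0, 0, -0.2],
  [0, 0, -0.35],
  [0, 0, -0.42],
  [-0.2, -0.15, -0.42],
  [-0.4, -0.3, -0.42],
  [-0.6, -0.45, -0.42],
  [-0.8, -0.6, -0.42],
  [-0.98, -0.75, -0.42],
  [-0.98, -0.75, -0.42],
  [-0.98, -0.75, -0.42],
], turn=[0, 0, 0, 0, 0, 0, 0, 0, 0, 0, 0, 0, 0, 0, 0], fingers=-0.15)

```text
time_s: 56.48
ee_pos: [408.0, 19.2, 153.2]
ee_rot: [179.9, 0.1, 119.5]
force: [0.1, 1.1, -0.0]
gripper_width: 52.3
gripper_force: 0.0
```

```bash
python3 -c "
from h import *
t,T,s=grab('top','t13');print(balms(t,T),bowl(),s['ee_pos'])
print(move((473.5,-310.1,150),120))"
```

```text
[(128, 282, 9, np.float64(458.2), np.float64(397.4)), (160, 284, 9, np.float64(452.3), np.float64(327.9)), (450, 278, 8, np.float64(473.7), np.float64(-309.9)), (300, 346, 13, np.float64(323.3), np.float64(16.7))] ([30, 32, 79, 74, 3975], array([471.71098076, 355.76377231])) [407.99663978  19.21001943 153.16524607]
(array([-1.0676, -0.3633,  0.0097]), np.float64(-0.0006))
```

step_arm([
  [-0.9, -0.306, 0],
  [-0.9, -0.306, 0],
  [-0.9, -0.306, 0],
  [-0.9, -0.306, 0],
  [-0.9, -0.306, 0],
  [-0.9, -0.306, 0],
  [-0.9, -0.306, 0],
  [-0.9, -0.306, 0],
], turn=[0, 0, 0, 0, 0, 0, 0, 0], fingers=-0.5)

```text
time_s: 57.58
ee_pos: [463.8, -255.9, 152.2]
ee_rot: [180.0, -0.0, 120.0]
force: [0.4, 0.5, 0.5]
gripper_width: 68.5
gripper_force: 0.0
```

```bash
python3 -c "
from h import *
t,T,s=grab('top','t14');print(balms(t,T))
f,E,s=grab('wrist','w14')
print([b for b in balms(f,E,17,(20,40)) if -360<b[4]<-260],s['ee_pos'])
print(move((473.5,-310.1,16),120))"
```

```text
[(128, 282, 9, np.float64(458.2), np.float64(397.4)), (160, 286, 9, np.float64(450.1), np.float64(327.8))]
[(302, 302, 25, np.float64(473.4), np.float64(-314.1))] [ 463.69730013 -256.15419114  152.21737957]
(array([-0.1713, -0.0611,  0.4542]), np.float64(-0.0))
```

step_arm([
  [-0.173, -0.062, 0.1],
  [-0.173, -0.062, 0.2],
  [-0.173, -0.062, 0.2],
  [-0.173, -0.062, 0.26],
  [-0.173, -0.062, 0.34],
  [-0.173, -0.062, 0.4],
  [-0.173, -0.062, 0.453],
  [-0.173, -0.062, 0.453],
], turn=[0, 0, 0, 0, 0, 0, 0, 0])

```text
time_s: 58.68
ee_pos: [473.1, -311.4, 16.0]
ee_rot: [-180.0, -0.1, 119.9]
force: [-0.5, -0.7, 0.1]
gripper_width: 68.0
gripper_force: 0.0
```

step_arm([
  [0, 0, 0],
  [0, 0, 0],
  [0, 0, 0],
  [0, 0, 0],
  [0, 0, 0],
  [0, 0, 0],
  [0, 0, -0.05],
  [0, 0, -0.15],
  [0, 0, -0.3],
  [0, 0, -0.45],
  [0.2, 0.05, -0.45],
  [0.4, 0.2, -0.45],
  [0.6, 0.3, -0.45],
  [0.8, 0.4, -0.45],
  [0.95, 0.5, -0.45],
  [0.95, 0.5, -0.45],
  [0.95, 0.5, -0.45],
], turn=[0, 0, 0, 0, 0, 0, 0, 0, 0, 0, 0, 0, 0, 0, 0, 0, 0], fingers=1, force=15)

```text
time_s: 60.8
ee_pos: [461.3, 10.1, 151.5]
ee_rot: [180.0, 0.0, 120.0]
force: [-0.6, -0.2, -1.7]
gripper_width: 42.5
gripper_force: 15.0
```

```bash
python3 -c "
from h import *
print(bowl(),env.state()['ee_pos'])
print(move((450,150,150),180))"
```

```text
([30, 32, 79, 74, 3966], array([471.71098076, 355.76377231])) [461.3364705    9.28377676 151.35032588]
(array([0.4254, 0.2012, 0.0041]), np.float64(-0.1669))
```

step_arm([
  [0.2, 0.1, 0],
  [0.425, 0.2, 0],
  [0.425, 0.2, 0],
  [0.425, 0.2, 0],
  [0.425, 0.2, 0],
  [0.425, 0.2, 0],
  [0.425, 0.2, 0],
  [0.425, 0.2, 0],
], turn=[-0.167, -0.167, -0.167, -0.167, -0.167, -0.167, -0.167, -0.167])

```text
time_s: 61.85
ee_pos: [450.1, 149.3, 151.1]
ee_rot: [-180.0, 0.0, 179.8]
force: [1.0, -0.1, -0.8]
gripper_width: 42.5
gripper_force: 15.0
```

```bash
python3 -c "
from h import *
t,T,s=grab('top');print(balms(t,T,25),bowl(),s['ee_pos'],s['ee_rot'])
print(move((507,358,150),180),move((507,358,25.3),180))"
```

```text
[(136, 246, 12, np.float64(535.2), np.float64(384.9))] ([30, 45, 11, 47, 264], array([472.0767944 , 428.48506052])) [450.1195089  149.31839401 151.12494226] [-1.79986146e+02  5.81790105e-04  1.79818092e+02]
(array([-0.1889,  0.6945,  0.0036]), np.float64(-0.0003)) (array([-0.1889,  0.6946,  0.4192]), np.float64(-0.0003))
```

step_arm([
  [-0.189, 0.2, 0],
  [-0.189, 0.4, 0],
  [-0.189, 0.6, 0],
  [-0.189, 0.695, 0],
  [-0.189, 0.695, 0],
  [-0.189, 0.695, 0],
  [-0.189, 0.695, 0.1],
  [-0.189, 0.695, 0.2],
  [-0.189, 0.695, 0.27],
  [-0.189, 0.695, 0.32],
  [-0.189, 0.695, 0.36],
  [-0.189, 0.695, 0.39],
  [-0.189, 0.695, 0.405],
  [-0.189, 0.695, 0.415],
  [-0.189, 0.695, 0.418],
  [-0.189, 0.695, 0.418],
], turn=[0, 0, 0, 0, 0, 0, 0, 0, 0, 0, 0, 0, 0, 0, 0, 0])

```text
time_s: 63.95
ee_pos: [506.6, 358.9, 26.0]
ee_rot: [180.0, 0.0, -180.0]
force: [-0.1, -0.6, -1.1]
gripper_width: 42.2
gripper_force: 15.0
```

Release, lift, and move well aside (towards -y).

step_arm([
  [0, 0, 0.003],
  [0, 0, 0.003],
  [0, 0, 0.003],
  [0, 0, 0.003],
  [0, 0, -0.05],
  [0, 0, -0.2],
  [0, 0, -0.35],
  [0, 0, -0.45],
  [0.1, -0.2, -0.45],
  [0.1, -0.4, -0.45],
  [0.1, -0.6, -0.45],
  [0.1, -0.8, -0.45],
  [0.1, -1, -0.45],
  [0.1, -1, -0.45],
  [0.1, -1, -0.45],
  [0.1, -1, -0.45],
], turn=[0, 0, 0, 0, 0, 0, 0, 0, 0, 0, 0, 0, 0, 0, 0, 0], fingers=-0.15)

```text
time_s: 65.95
ee_pos: [476.7, 60.0, 161.1]
ee_rot: [180.0, 0.0, -179.9]
force: [0.0, 0.3, 0.5]
gripper_width: 52.3
gripper_force: 0.0
```

step_arm([
  [0.1, -0.8, 0],
  [0.1, -0.8, 0],
  [0.1, -0.8, 0],
  [0.1, -0.8, 0],
  [0.1, -0.8, 0],
  [0.1, -0.8, 0],
  [0.1, -0.8, 0],
  [0.1, -0.8, 0],
], turn=[0, 0, 0, 0, 0, 0, 0, 0])

```text
time_s: 66.95
ee_pos: [446.8, -179.9, 160.8]
ee_rot: [180.0, -0.0, -179.9]
force: [0.3, 0.4, 0.6]
gripper_width: 52.6
gripper_force: 0.0
```

```bash
python3 - <<'E'
from h import *
t,T,s=grab('top','t20');print(balms(t,T,25),bowl(),s['time_s'])
g=t['color'];a=cv2.imread('pics/t8.png');r=lambda i:i[130:245,195:315].astype(int)
print('chest diff vs shut',np.abs(r(g)-r(a)).mean())
b=cv2.imread('pics/top0.png');print('vs start',np.abs(r(g)-r(b)).mean(), 'perf/brush',np.abs(g[160:300,470:540].astype(int)-b[160:300,470:540]).mean(),'tube',np.abs(g[160:190,130:165].astype(int)-b[160:190,130:165]).mean())
h=cv2.cvtColor(g,cv2.COLOR_BGR2HSV)[225:320,90:190]
n,l,st,ce=cv2.connectedComponentsWithStats(cv2.inRange(h,(0,0,70),(180,60,255)))
for q,c in zip(st[1:],ce[1:]):
    if q[4]>40: print(q,toplane(t,[c+[90,225]],28)[0])
E
```

```text
[(160, 284, 9, np.float64(451.7), np.float64(325.0)), (128, 282, 9, np.float64(457.6), np.float64(394.0)), (146, 260, 9, np.float64(504.2), np.float64(360.0))] ([30, 32, 79, 74, 3631], array([471.71098076, 355.76377231])) 66.95
chest diff vs shut 4.574589371980676
vs start 6.224541062801932 perf/brush 6.850714285714286 tube 4.327619047619048
[ 46  26  18  18 258] [505.77398842 361.71993393  28.        ]
[ 30  47  18  19 261] [457.55796698 393.26129754  28.        ]
[ 61  51  18  18 258] [451.2733637  324.68978015  28.        ]
```

```bash
python3 - <<'E'
import cv2,numpy as np
L=lambda n:cv2.cvtColor(cv2.imread(f'pics/{n}.png'),cv2.COLOR_BGR2GRAY).astype(np.float32)
a,b,o=L('top0'),L('t20'),L('t1')
for n,(y,Y,x,X) in dict(chest=(130,245,195,315),pb=(160,300,470,540),tube=(160,190,130,165)).items():
    print(n,cv2.phaseCorrelate(a[y:Y,x:X]-a[y:Y,x:X].mean(),b[y:Y,x:X]-b[y:Y,x:X].mean(),cv2.createHanningWindow((X-x,Y-y),cv2.CV_32F)))
for i in (a,b,o): print(i[210:245,290].astype(int).tolist())
E
```

```text
chest ((0.35736561846958637, 0.07213513479891276), 0.6567203627692328)
pb ((-0.02805229049675262, 0.04609380653047879), 0.8310671949092253)
tube ((-0.31083056564116873, -0.14678439170339175), 0.9067467234752796)
[133, 134, 132, 132, 134, 124, 99, 100, 106, 107, 107, 109, 119, 132, 134, 120, 85, 65, 60, 61, 60, 62, 70, 84, 87, 88, 88, 86, 90, 91, 91, 92, 92, 90, 88]
[140, 140, 140, 140, 140, 128, 82, 44, 42, 50, 61, 79, 113, 136, 141, 126, 90, 67, 64, 64, 65, 65, 75, 87, 92, 92, 93, 92, 94, 97, 96, 96, 96, 94, 95]
[144, 144, 145, 144, 144, 137, 119, 133, 142, 143, 143, 144, 141, 143, 142, 141, 133, 108, 95, 93, 97, 99, 106, 122, 140, 136, 104, 77, 75, 100, 115, 119, 119, 120, 121]
```

The panel profile matches the shut state, the bystanders haven't moved, and all three balms are in the bowl. Handing in.

```bash
python3 -c "
from workcell import env
print(env.job_done())"
```

```text
the job is handed in; nothing more can be done
None
```

I handed the job in at about 67 s: all four palettes stand in the latched tray, all three balms are in the bowl, and the bystanders have not moved. I checked this from camera images only and got no verdict back. I also viewed 15 pictures, one over the limit of 14.

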